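# Unlock and load an indexing dial

### The arm

A 6-joint arm with a two-finger parallel gripper is mounted at the origin on the work surface. World frame = base frame: x ahead of the robot, y to its left, z up, the work surface at z = 0. Lengths are in mm, angles in degrees, forces in N, time in s.
With the tool pointing down it reaches from about 325 to 900 mm from the base axis. Payload 3.5 kg.
Tool frame: the origin (TCP) lies at the centre of the arm's flange, where the gripper is bolted on; the fingertips stand 173 mm ahead of it and the grasp point (between the pads) lies 155 mm ahead of it; z points along the fingers, y is the direction in which the jaws open and shut (so a half turn about z gives the same grasp; the last joint's range is limited). The gripper opens to 85 mm and grips with 20 to 120 N. Pads are 22 mm wide; open, the fingers measure 114 mm over their backs; the gripper's body (76 mm by 85 mm) begins 54 mm behind the grasp point. The pads swing forward as they close: fully open they stand 13 mm farther back than shut.
Start: joints at [57.846, 15.837, -1.513, 72.651, 0, 84.076], TCP at [276.241, 560.637, 404.713] pointing down, gripper open.
Joint ranges: [-178.77, 178.77], [-48.84, 107.48], [-61.69, 71.31], [-111.58, 123.2], [-90, 87.43], [-180, 180]. Speed limits (degrees/s): [147.25, 147.25, 180, 180, 180, 180].

### API

Orientations are given as [roll, pitch, yaw] about the fixed x, y, z axes, in that order (R = Rz(yaw) Ry(pitch) Rx(roll)).
In Python, from rig import r gives the robot as it stands.
- The arm moves only by the tool arm_command, never from a script. Its argument "increments" is a list that holds one entry, the list of rows, each a list of 5 numbers: the shift along the world's x, y, z in m, then the turn about the world's z in degrees, then the finger opening in m, from 0 to 0.0854. In form: [[[dx, dy, dz, twist, hand], ...]]. A call has 1 to 8 rows; each row shifts and turns the commanded pose from where the row before left it; what a row does not reach is not made up. A row lasts 1/12 s, in which the tool goes at most 41.7 mm and 7.16 degrees, less where a joint would pass 70% of its speed; a pose out of reach is approached as far as the arm can. A call with a gripper value outside its range is refused whole. The fingers move at their own pace and stop on an object; "force" is the grip in N (left out, the last holds). Time passes only in rows, so rows that do not move let the fingers close. It gives the time, the measured TCP pose, the force and the opening at its end, in the units of the state.
- r.sense(): the state, without advancing time (a new reading comes with each control period).
- r.snapshot(name): name is "scene" or "top" or "wrist"; returns a dict with "pixels" (384x512x3 uint8, blue, green, red), "depth" (384x512 float32, mm along the optical axis (not along the pixel's ray), 0 where there is no reading), "fovy" (degrees; the focal length in pixels is half the picture's height over the tangent of half this angle, whatever the lens; pixels are square), "cx", "cy" (the principal point, pixels), "k1" (the pictures are not rectified: a ray, as slopes to the right and down, at radius r is drawn at 1 + k1 r^2 times it, then the intrinsics apply), "view" (4x4, takes a point from world to camera coordinates). Camera axes: x right, y down, z forward; pixel columns grow to the right and rows downward; lengths in mm; the calibration is good to about 2 mm. A picture is of the moment at which its call begins.
- r.finish_job(): hands the job in, once; it reports no verdict.
The state is a dict: "clock": time; "qpos": joint angles; "qd": joint speeds; "effort": joint torques, N m; "ee_pos": TCP position; "tool_rot": TCP orientation; "wrist_force": force on the tool from outside, world axes, zero at the start; "torque": the same for the moment, N m; "grip_width": finger opening in mm.
Only numpy, scipy, OpenCV 4.12 (cv2) and the standard library are available. Lean on these libraries where they do the work, as an engineer would, in place of code of your own. Each camera call takes 0.05 s, during which the arm holds its last target. There are 200 camera calls.

### The job

The indexing dial on the bench is locked for transport: slide the forked wedge under the spring clip on the lock rod to spread the clip and ease it up past the rod's bulge, then put the clip and the locking arm in the grey tray and lay the wedge back flat on its black mat. Then load the flanged steel bushes, tallest first, flange down, each into the empty pocket at the white loading pointer, and turn the dial one click clockwise (seen from above) after each one, the last one too, so that they finish side by side in a row just past the pointer. Leave the oil bottle, the aluminium can and the screwdriver alone.

Things in the scene. Friction and masses are not known exactly. Their poses are not given: they have to be found in the camera images.
- rod (a point): lock rod: upright steel rod on the blue base's ear. Point on its axis, level with the locking arm's top face, 48 mm above the bench. From here up: 24 mm diameter for 5 mm (the clip rests on this shoulder), a 12 mm groove, a bulge 17 mm wide at 15-16 mm up, again 12 mm from 21 mm up, end at 45 mm. Axes as the base
- clip_mid (a point): dark spring clip: middle of its two flat legs (4 mm thick), on the rod's axis when fitted. x points from tab and bridge to the open end, the way the wedge must travel; z up. Legs span x -10 to 14 mm, y 6.5 to 22 mm each side; behind them outer lips (y 14 to 22 mm) curl up 6 mm as a lead-in. Fitted, 5 mm are free between legs and locking arm
- clip_tab (a point): grip point of the clip's upright tab: 16 mm long (x), 8 mm thick (y), top 10 mm above this point, foot 20 mm below, 28 mm behind (-x) the legs' middle; clip 40 g. The oiled legs spread against springs (2.5 N each over the bulge). With the legs' underside over 16 mm above the locking arm's top the clip is past the bulge and stays there loosely
- lock_tab (a point): centre of the steel locking arm's grip tab: 20 mm long (x), 12 mm thick (y), top 12 mm above. x points from rod to dial centre. Its head (50 x 70 x 8 mm, 26 mm hole) sits on the rod, 37 mm behind (-x), underside 20 mm below this point; its narrow end locks between two pins on the dial. Clip gone, it lifts straight off: 55 mm up clears the rod; 0.10-0.16 kg
- wedge_grip (a point): grip point of the forked wedge's wooden handle, 24 mm long (x), 16 mm thick (y), top 20 mm above, 38 mm above the wedge's flat underside. x points to the tips. Body 44 mm wide, 12 mm high, to x = 46 mm, where the 31 mm slot begins; tines 6.5 mm wide, 19 mm high to x = 68 mm, then sloping to 2.5 mm at the tips, x = 126 mm. 0.18 kg
- wedge_mid (a point): point on the wedge's flat underside, 54 mm ahead (+x) of the handle grip; z up when it lies flat. The wedge slides on the locking arm's top face, a tine either side of the rod, under the clip's legs; when the rod is 58 mm ahead of the handle grip the tines' full height is under the legs
- mat_mid (a point): centre of the top of the wedge's black rubber mat, 170 x 60 x 4 mm, fixed; x along its length
- tray_in (a point): centre of the inner floor of the open grey tray (150 x 190 mm outside along its x and y, 30 mm high, 4 mm walls), fixed
- hub (a point): centre of the dial's dark six-sided hub, the grip to turn it by, on the dial's axis: 32 mm across flats, 30 mm high (15 mm above and below this point), 115 mm above the bench. In every click two of its flats face +y and -y of the base. Axes turn with the dial
- dial (a joint): angle of the dial in rad, 0 at the start, growing clockwise as seen from above; one click is 1.047 (60 degrees), a sprung detent pulls it into the nearest click when let go; turning over the detent takes about 0.15 N m
- pocket (a point): centre of the floor of the dial pocket that is at the loading station at the start; it moves with the dial. The six square pockets are alike, 44 mm inside with 8 mm walls, 82 mm from the dial's axis
- station0 (a point): the loading station, marked by the white pointer block on the base's edge (fixed): centre of the pocket floor there, 34 mm above the bench. Axes are those of the base
- station1 (a point): one click clockwise from the loading station: centre of the pocket floor there (fixed point)
- station2 (a point): two clicks clockwise from the loading station (fixed point)
- station3 (a point): three clicks clockwise from the loading station (fixed point)
- oil_spot (a point): middle of the oil bottle, 40 mm diameter, 100 mm high, stays where it is
- can_spot (a point): middle of the aluminium can, 66 mm diameter, 50 mm high, stays where it is
- driver_spot (a point): middle of the screwdriver's handle, 190 mm long over all, stays where it is
- bush1_mid (a point): centre (half-way up) of the flanged steel bush that is 64 mm tall: foot flange 38 mm diameter and 10 mm high, stem 22 mm diameter above it; z up when it stands; 0.08 to 0.17 kg; may be absent. A row of up to four sizes: 64, 56, 48 and 40 mm
- bush2_mid (a point): centre (half-way up) of the flanged steel bush that is 56 mm tall: foot flange 38 mm diameter and 10 mm high, stem 22 mm diameter above it; z up when it stands; 0.08 to 0.17 kg; may be absent. A row of up to four sizes: 64, 56, 48 and 40 mm
- bush3_mid (a point): centre (half-way up) of the flanged steel bush that is 48 mm tall: foot flange 38 mm diameter and 10 mm high, stem 22 mm diameter above it; z up when it stands; 0.08 to 0.17 kg; may be absent. A row of up to four sizes: 64, 56, 48 and 40 mm
- bush4_mid (a point): centre (half-way up) of the flanged steel bush that is 40 mm tall: foot flange 38 mm diameter and 10 mm high, stem 22 mm diameter above it; z up when it stands; 0.08 to 0.17 kg; may be absent. A row of up to four sizes: 64, 56, 48 and 40 mm
There are look-alikes about, which are no part of the job. What is shaped like the part that bears bush2_mid but green is not meant. What is shaped like the part that bears clip_mid but pink is not meant.

How it is judged (in metres and radians):
On the way, in this order (a step that is already met when the one before it is completed fails the run):
1. the spring clip has been lifted past the bulge of the rod by the wedge, which is under it (z of clip_mid in the frame of rod above 0.018 m and horizontal distance between clip_mid and rod below 0.015 m and contact force between wedge and clip above 0.05 N and contact force between the fingers and clip below 0.2 N), for 0.2 s.
2. the locking arm lies let go in the tray (x of lock_tab in the frame of tray_in between -0.075 and 0.075 m and y of lock_tab in the frame of tray_in between -0.095 and 0.095 m and z of lock_tab in the frame of tray_in between -0.005 and 0.06 m and contact force between the fingers and lockarm below 0.2 N), for 0.2 s.
3. bush1 stands let go in the pocket at the loading station (horizontal distance between bush1_mid and station0 below 0.01 m and z of bush1_mid in the frame of station0 between 0.028 and 0.036 m and angle between bush1_mid's own z axis and vertical below 0.12 rad and contact force between the fingers and bush1 below 0.2 N), for 0.2 s.
4. the dial has been turned one click: bush1 stands one station on (horizontal distance between bush1_mid and station1 below 0.01 m and z of bush1_mid in the frame of station1 between 0.028 and 0.036 m and angle between bush1_mid's own z axis and vertical below 0.12 rad and contact force between the fingers and bush1 below 0.2 N), for 0.2 s.
5. bush2 stands let go in the pocket at the loading station (horizontal distance between bush2_mid and station0 below 0.01 m and z of bush2_mid in the frame of station0 between 0.024 and 0.032 m and angle between bush2_mid's own z axis and vertical below 0.12 rad and contact force between the fingers and bush2 below 0.2 N), for 0.2 s.
6. the dial has been turned one click: bush2 stands one station on (horizontal distance between bush2_mid and station1 below 0.01 m and z of bush2_mid in the frame of station1 between 0.024 and 0.032 m and angle between bush2_mid's own z axis and vertical below 0.12 rad and contact force between the fingers and bush2 below 0.2 N), for 0.2 s.
7. bush3 stands let go in the pocket at the loading station (horizontal distance between bush3_mid and station0 below 0.01 m and z of bush3_mid in the frame of station0 between 0.02 and 0.028 m and angle between bush3_mid's own z axis and vertical below 0.12 rad and contact force between the fingers and bush3 below 0.2 N), for 0.2 s.
8. the dial has been turned one click: bush3 stands one station on (horizontal distance between bush3_mid and station1 below 0.01 m and z of bush3_mid in the frame of station1 between 0.02 and 0.028 m and angle between bush3_mid's own z axis and vertical below 0.12 rad and contact force between the fingers and bush3 below 0.2 N), for 0.2 s.
9. bush4 stands let go in the pocket at the loading station (horizontal distance between bush4_mid and station0 below 0.01 m and z of bush4_mid in the frame of station0 between 0.016 and 0.024 m and angle between bush4_mid's own z axis and vertical below 0.12 rad and contact force between the fingers and bush4 below 0.2 N), for 0.2 s.
10. the dial has been turned one click: bush4 stands one station on (horizontal distance between bush4_mid and station1 below 0.01 m and z of bush4_mid in the frame of station1 between 0.016 and 0.024 m and angle between bush4_mid's own z axis and vertical below 0.12 rad and contact force between the fingers and bush4 below 0.2 N), for 0.2 s.
At the end, for the whole second after the job is handed in: Every bush present stands upright on a pocket floor (4 mm), within 10 mm of stations 1 and 2 (and 3 if three); clip and locking arm in the tray; wedge flat, within 50 mm of the mat's middle; dial turned clockwise two clicks or more (over 1.9 rad); all at rest (((horizontal distance between bush1_mid and station1 below 0.01 m and z of bush1_mid in the frame of station1 between 0.028 and 0.036 m and angle between bush1_mid's own z axis and vertical below 0.12 rad) or (horizontal distance between bush1_mid and station2 below 0.01 m and z of bush1_mid in the frame of station2 between 0.028 and 0.036 m and angle between bush1_mid's own z axis and vertical below 0.12 rad) or (horizontal distance between bush1_mid and station3 below 0.01 m and z of bush1_mid in the frame of station3 between 0.028 and 0.036 m and angle between bush1_mid's own z axis and vertical below 0.12 rad)) and ((horizontal distance between bush2_mid and station1 below 0.01 m and z of bush2_mid in the frame of station1 between 0.024 and 0.032 m and angle between bush2_mid's own z axis and vertical below 0.12 rad) or (horizontal distance between bush2_mid and station2 below 0.01 m and z of bush2_mid in the frame of station2 between 0.024 and 0.032 m and angle between bush2_mid's own z axis and vertical below 0.12 rad) or (horizontal distance between bush2_mid and station3 below 0.01 m and z of bush2_mid in the frame of station3 between 0.024 and 0.032 m and angle between bush2_mid's own z axis and vertical below 0.12 rad)) and ((horizontal distance between bush3_mid and station1 below 0.01 m and z of bush3_mid in the frame of station1 between 0.02 and 0.028 m and angle between bush3_mid's own z axis and vertical below 0.12 rad) or (horizontal distance between bush3_mid and station2 below 0.01 m and z of bush3_mid in the frame of station2 between 0.02 and 0.028 m and angle between bush3_mid's own z axis and vertical below 0.12 rad) or (horizontal distance between bush3_mid and station3 below 0.01 m and z of bush3_mid in the frame of station3 between 0.02 and 0.028 m and angle between bush3_mid's own z axis and vertical below 0.12 rad)) and ((horizontal distance between bush4_mid and station1 below 0.01 m and z of bush4_mid in the frame of station1 between 0.016 and 0.024 m and angle between bush4_mid's own z axis and vertical below 0.12 rad) or (horizontal distance between bush4_mid and station2 below 0.01 m and z of bush4_mid in the frame of station2 between 0.016 and 0.024 m and angle between bush4_mid's own z axis and vertical below 0.12 rad) or (horizontal distance between bush4_mid and station3 below 0.01 m and z of bush4_mid in the frame of station3 between 0.016 and 0.024 m and angle between bush4_mid's own z axis and vertical below 0.12 rad)) and ((horizontal distance between bush1_mid and station1 below 0.01 m and z of bush1_mid in the frame of station1 between 0.028 and 0.036 m and angle between bush1_mid's own z axis and vertical below 0.12 rad) or (horizontal distance between bush2_mid and station1 below 0.01 m and z of bush2_mid in the frame of station1 between 0.024 and 0.032 m and angle between bush2_mid's own z axis and vertical below 0.12 rad) or (horizontal distance between bush3_mid and station1 below 0.01 m and z of bush3_mid in the frame of station1 between 0.02 and 0.028 m and angle between bush3_mid's own z axis and vertical below 0.12 rad) or (horizontal distance between bush4_mid and station1 below 0.01 m and z of bush4_mid in the frame of station1 between 0.016 and 0.024 m and angle between bush4_mid's own z axis and vertical below 0.12 rad)) and ((horizontal distance between bush1_mid and station2 below 0.01 m and z of bush1_mid in the frame of station2 between 0.028 and 0.036 m and angle between bush1_mid's own z axis and vertical below 0.12 rad) or (horizontal distance between bush2_mid and station2 below 0.01 m and z of bush2_mid in the frame of station2 between 0.024 and 0.032 m and angle between bush2_mid's own z axis and vertical below 0.12 rad) or (horizontal distance between bush3_mid and station2 below 0.01 m and z of bush3_mid in the frame of station2 between 0.02 and 0.028 m and angle between bush3_mid's own z axis and vertical below 0.12 rad) or (horizontal distance between bush4_mid and station2 below 0.01 m and z of bush4_mid in the frame of station2 between 0.016 and 0.024 m and angle between bush4_mid's own z axis and vertical below 0.12 rad)) and x of clip_mid in the frame of tray_in between -0.075 and 0.075 m and y of clip_mid in the frame of tray_in between -0.095 and 0.095 m and z of clip_mid in the frame of tray_in between -0.005 and 0.06 m and x of lock_tab in the frame of tray_in between -0.075 and 0.075 m and y of lock_tab in the frame of tray_in between -0.095 and 0.095 m and z of lock_tab in the frame of tray_in between -0.005 and 0.06 m and horizontal distance between wedge_mid and mat_mid below 0.05 m and height (world z) of wedge_mid below 0.012 m and angle between wedge_mid's own z axis and vertical below 0.1 rad and velocity of joint dial between -0.1 and 0.1 rad/s and value of joint dial above 1.9 rad and linear speed of each of clip, lockarm, wedge, bush1, bush2, bush3, bush4 below 0.03 m/s); the robot touches nothing.
It fails at once if the oil bottle was moved more than 30 mm (distance of oil_spot from where it was at the start of the episode above 0.03 m).
It fails at once if the aluminium can was moved more than 30 mm (distance of can_spot from where it was at the start of the episode above 0.03 m).
It fails at once if the screwdriver was moved more than 30 mm (distance of driver_spot from where it was at the start of the episode above 0.03 m).
Of bush1, bush2, bush3, bush4 only 2 to 3 are there at a start; the rules pass over those that are not, and their reading is None.
At some moment in a run one of bush1, bush2, bush3, bush4 may be knocked a few centimetres aside while the robot is not near it.
It also fails if it takes over 210 s, if anything falls off the work surface, if the arm or the gripper's body presses on something with over 40 N, if the wrist force passes 120 N, or if a joint passes its speed limit or range.

## Working session

There is one attempt and no reset: what is moved stays moved. The work goes in short steps, Python scripts to look and compute and a tool call to move; the robot and the scene stay as the last step left them, time stands still between calls to the robot, and variables do not carry over. Pictures are saved under pics/ and viewed, about 12 in all and at most 16, crops included, and the job is handed in when it is done.

Besides the shell and the picture viewer there is one more tool, called after "Request:" by a JSON object that holds its "op" and its "data", one argument or row to a line. arm_command: Moves the arm, as the interface text tells. Its arguments: {"type":"object","properties":{"increments":{"type":"array"},"force":{"type":"number"}},"required":["increments"]}

```bash
mkdir -p pics; ls; cat > h.py <<'E'
import numpy as np, cv2
from rig import r
def snap(n,f=None):
    s=r.snapshot(n)
    if f: cv2.imwrite('pics/'+f,s['pixels'])
    return s
def ray(s,u,v):
    H=s['pixels'].shape[0]; f=H/2/np.tan(np.radians(s['fovy']/2))
    d=np.array([(u-s['cx'])/f,(v-s['cy'])/f]); p=d.copy()
    for _ in range(20): p=d/(1+s['k1']*(p@p))
    V=np.array(s['view']); R=V[:3,:3]; o=-R.T@V[:3,3]
    return o,R.T@np.array([p[0],p[1],1]),p
def onz(s,u,v,z):
    o,d,_=ray(s,u,v); return o+d*(z-o[2])/d[2]
def cloud(s):
    H,W=s['depth'].shape; f=H/2/np.tan(np.radians(s['fovy']/2))
    u,v=np.meshgrid(np.arange(W),np.arange(H)); d=np.stack([(u-s['cx'])/f,(v-s['cy'])/f],-1); p=d.copy()
    for _ in range(20): p=d/(1+s['k1']*(p**2).sum(-1,keepdims=True))
    z=s['depth'][...,None]; V=np.array(s['view'])
    c=np.concatenate([p*z,z],-1)
    P=(c-V[:3,3])@V[:3,:3]; P[s['depth']==0]=np.nan
    return P
E
python3 - <<'E'
from h import *
a=snap('scene','scene0.png');b=snap('top','top0.png')
for s in (a,b):
    V=s['view'];print(s['fovy'],s['cx'],s['cy'],s['k1'],(-V[:3,:3].T@V[:3,3]).round(), V[2,:3].round(2))
print(r.sense())
big=cv2.resize(b['pixels'],(800,600),interpolation=cv2.INTER_CUBIC);cv2.imwrite('pics/top0b.png',big)
E
```

```text
pics
42.27911278151044 246.21656140808983 190.4893131898776 -0.13940881876694586 [ 916. -819. 1032.] [-0.32  0.61 -0.72]
53.64145228643542 253.89989980328494 189.55244855205964 -0.11009013631197313 [ 453.  -41. 1107.] [ 0.07  0.01 -1.  ]
{'clock': 0.1, 'qpos': array([ 5.78454381e+01,  1.58739667e+01, -1.58883899e+00,  7.26509232e+01,
       -8.34431116e-04,  8.40765442e+01]), 'qd': array([ 0.0027869 , -0.06531953,  0.28143186, -0.02927669, -0.12072034,
       -0.08413351]), 'effort': array([ 6.46966910e-04, -4.46708429e+01,  2.96128768e+01,  8.49538977e-03,
       -1.09471584e-04, -5.19579515e-06]), 'ee_pos': array([276.05710259, 560.33386091, 403.67987549]), 'tool_rot': array([-1.79886792e+02, -1.09068097e-02,  1.53768884e+02]), 'wrist_force': array([0.09289757, 0.68895555, 0.26092849]), 'torque': array([ 0.01529192, -0.00035566, -0.01857112]), 'grip_width': 85.13826625654357}
```

View pics/top0b.png

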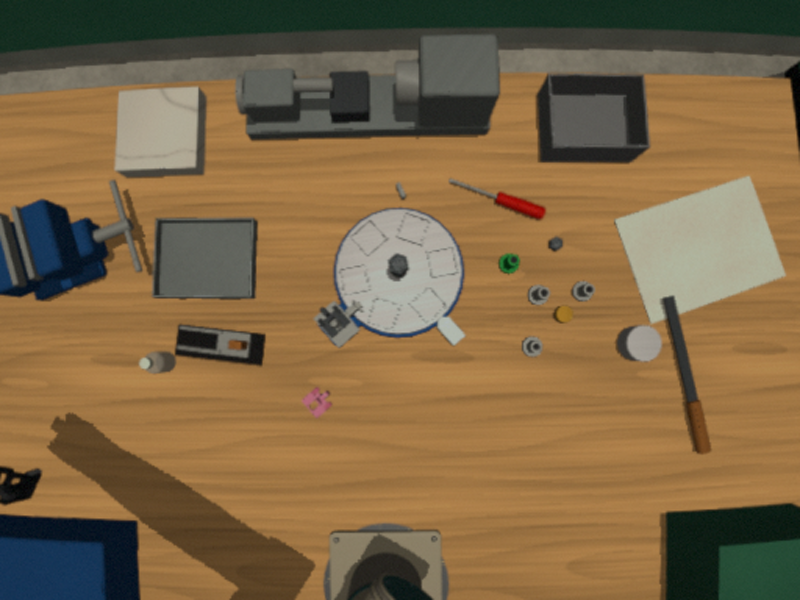

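View pics/scene0.png

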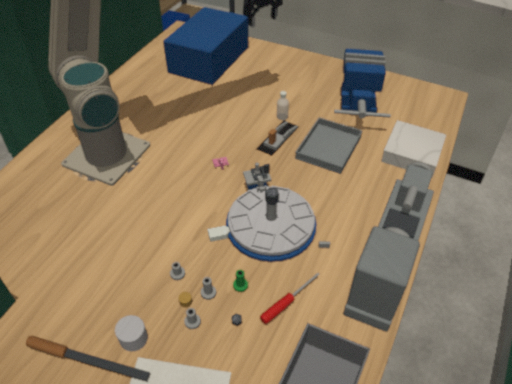

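```bash
cat > m1.py <<'E'
from h import *
b=snap('top'); P=cloud(b)
k=512/800
def q(n,u,v,z,dep=True):
    u*=k;v*=k; print(n,onz(b,u,v,z).round(1), np.nanmedian(P[int(v)-1:int(v)+2,int(u)-1:int(u)+2].reshape(-1,3),0).round(1))
for n,u,v,z in [('hub',398,263,130),('bushA',541,292,60),('bushB',585,289,60),('bushC',534,344,60),('ptr',451,330,40),('rod',335,317,60),('handle',236,345,58),('trayc',205,258,5),('bench',300,480,0),('dialtop',420,300,60),('oil',150,362,100),('can',640,342,50),('pink',318,402,0),('matL',180,343,4),('matR',262,347,4)]: q(n,u,v,z)
# masks: pixels above bench by depth, heights of bushes
for n,u,v in [('A',540,294),('B',583,290),('C',532,346),('green',510,263)]:
    u=int(u*k);v=int(v*k); w=P[v-9:v+10,u-9:u+10].reshape(-1,3); 
    z=w[:,2]; g=w[z>15]; t=w[z>np.nanmax(z)-5]; print(n,'max',np.sort(z)[-5:].round(1) if not np.isnan(z).any() else np.nanmax(z),'top mean',t.mean(0).round(1),len(t))
cv2.imwrite('pics/c1.png',cv2.resize(b['pixels'][195:245,95:245],None,fx=5.3,fy=5.3,interpolation=cv2.INTER_CUBIC))
E
python3 m1.py
```

```text
hub [580.2 -33.3 130. ] [581.1 -31.4 130.1]
bushA [ 533.2 -285.9   60. ] [ 536.  -286.4   55.9]
bushB [ 537.2 -365.6   60. ] [ 540.9 -368.2   47.2]
bushC [ 441.4 -270.5   60. ] [ 441.6 -273.5   37.6]
ptr [ 469.2 -125.7   40. ] [ 470.1 -125.5   20.4]
rod [495.3  80.4  60. ] [497.7  81.6  59.1]
handle [448.1 258.8  58. ] [450.4 258.2  61.6]
trayc [613.6 334.7   5. ] [614.  336.9   3.5]
bench [195.4 156.6   0. ] [196.1 156.7  -0.3]
dialtop [522.8 -70.5  60. ] [524.7 -69.   33.3]
oil [420.4 399.7 100. ] [422.1 401.8  95. ]
can [ 440.5 -466.6   50. ] [ 443.  -466.2   47.8]
pink [340.  120.9   0. ] [343.  119.2  20.1]
matL [452.8 382.7   4. ] [454.4 382.8   5.4]
matR [443.6 224.7   4. ] [443.9 226.    4.7]
A max 61.63718886549845 top mean [ 534.2 -291.9   58.4] 9
B max 52.63737207055214 top mean [ 541.3 -375.1   49. ] 20
C max [42.3 42.8 44.  44.5 44.8] top mean [ 437.  -278.3   41.5] 26
green max [58.3 58.5 58.6 58.8 59.7] top mean [ 594.4 -236.3   56.7] 25
```

View pics/c1.png

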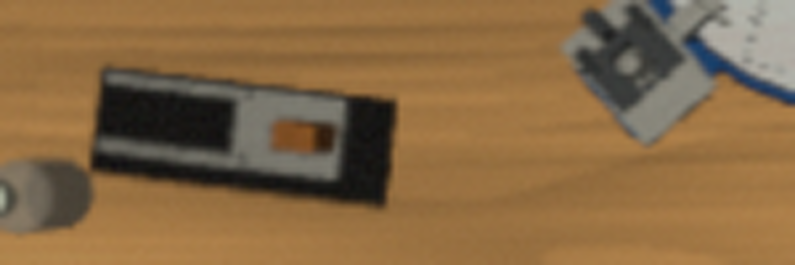

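```bash
cat > m2.py <<'E'
from h import *
from scipy.spatial.transform import Rotation as Ro
s=r.snapshot('wrist');e=r.sense()
R=Ro.from_euler('xyz',e['tool_rot'],degrees=True).as_matrix()
V=s['view'];o=-V[:3,:3].T@V[:3,3]
print(s['fovy'],s['k1'],'cam in tool',(R.T@(o-e['ee_pos'])).round(1),'\n',(R.T@V[:3,:3].T).round(2))
b=snap('top')
P=cloud(b); im=cv2.cvtColor(b['pixels'],cv2.COLOR_BGR2HSV)
h=P[...,2]
def reg(x0,x1,y0,y1): return (P[...,0]>x0)&(P[...,0]<x1)&(P[...,1]>y0)&(P[...,1]<y1)
# mat+wedge outline at bench: dark pixels
m=(reg(390,510,200,400)&(im[...,2]<60)).astype('uint8')|(reg(390,510,205,395)&(im[...,1]<60)).astype('uint8')
m=cv2.morphologyEx(m,cv2.MORPH_OPEN,np.ones((3,3)))
c=max(cv2.findContours(m,0,2)[0],key=cv2.contourArea);q=cv2.boxPoints(cv2.minAreaRect(c));print('mat',[onz(b,*p,4)[:2].round(1) for p in q])
o=(reg(420,480,230,290)&(im[...,0]<15)&(im[...,1]>130)&(h>40)); 
print('handle top',o.sum(),np.median(P[o],0))
# dial disc: blue ring
m=(im[...,0]>100)&(im[...,0]<130)&(im[...,1]>120)&reg(450,720,-180,110); v,u=np.nonzero(m);
pts=np.array([onz(b,a,c_,20)[:2] for a,c_ in zip(u,v)]); print('blue',len(pts),cv2.minEnclosingCircle(pts.astype('float32')))
m=(h>127)&(h<140)&reg(540,620,-80,20);print('hub',P[m].mean(0),m.sum())
E
python3 m2.py
```

```text
64.87573316555797 -0.04847106253530574 cam in tool [81.9 -1.  29.8] 
 [[-0.   -0.95 -0.32]
 [ 1.   -0.    0.  ]
 [-0.   -0.32  0.95]]
mat [array([432.1, 392.1]), array([488.2, 385.4]), array([466.7, 220.3]), array([411.4, 227.3])]
handle top 42 [450.236303   257.79711155  61.6146036 ]
blue 83 ((520.4282836914062, -30.405593872070312), 104.84522247314453)
hub [579.97811265 -30.99037696 130.28378981] 124
```

Request:
{"op": "arm_command", "data": {
  "increments": [
    [[0.0176,-0.0302,-0.0055,-7.1,0.085],[0.0176,-0.0302,-0.0055,-7.1,0.085],[0.0176,-0.0302,-0.0055,-7.1,0.085],[0.0176,-0.0302,-0.0055,-7.1,0.085],[0.0176,-0.0302,-0.0055,-7.1,0.085],[0.0176,-0.0302,-0.0055,-7.1,0.085],[0.0176,-0.0302,-0.0055,-7.1,0.085],[0.0176,-0.0302,-0.0055,-7.1,0.085]]
  ]
}}

```text
clock: 0.92
ee_pos: [417.5, 317.5, 360.5]
tool_rot: [180.0, -0.0, 96.6]
wrist_force: [0.1, -0.4, -1.0]
grip_width: 85.0
```

Request:
{"op": "arm_command", "data": {
  "increments": [
    [[0.0176,-0.0302,-0.0055,-7.1,0.085],[0.0176,-0.0302,-0.0055,-7.1,0.085],[0,0,0,0,0.085],[0,0,0,0,0.085]]
  ]
}}

```text
clock: 1.25
ee_pos: [452.8, 257.2, 349.3]
tool_rot: [-179.9, 0.0, 82.6]
wrist_force: [-0.3, 0.1, -0.1]
grip_width: 85.1
```

```bash
python3 - <<'E'
from h import *
e=r.sense();print(e['ee_pos'],e['tool_rot'],e['clock'],e['wrist_force'])
s=snap('wrist','w1.png');P=cloud(s);np.save('P1.npy',P);im=cv2.cvtColor(s['pixels'],cv2.COLOR_BGR2HSV)
m=((im[...,0]<15)&(im[...,1]>130)&(P[...,2]>50)&(P[...,2]<75)).astype('uint8')
m=cv2.morphologyEx(m,cv2.MORPH_OPEN,np.ones((3,3)));c=max(cv2.findContours(m,0,2)[0],key=cv2.contourArea)
print(np.median(P[m>0],0)); q=cv2.boxPoints(cv2.minAreaRect(c));print([onz(s,*p,62)[:2].round(1) for p in q],q.round())
# metallic wedge body: 
m=((im[...,1]<60)&(im[...,2]>90)&(P[...,2]>6)&(P[...,2]<35)).astype('uint8');m=cv2.morphologyEx(m,cv2.MORPH_OPEN,np.ones((3,3)))
X=P[m>0]; print(len(X)); 
if len(X)>50: print(cv2.minAreaRect(X[:,:2].astype('float32')))
E
```

```text
[452.80148434 257.18674787 349.32094658] [-1.79942461e+02  9.53181547e-03  8.26180647e+01] 1.25 [-0.29058523  0.14743884 -0.11621792]Traceback (most recent call last):
  File "<stdin>", line 5, in <module>
ValueError: max() iterable argument is empty
```

View pics/w1.png

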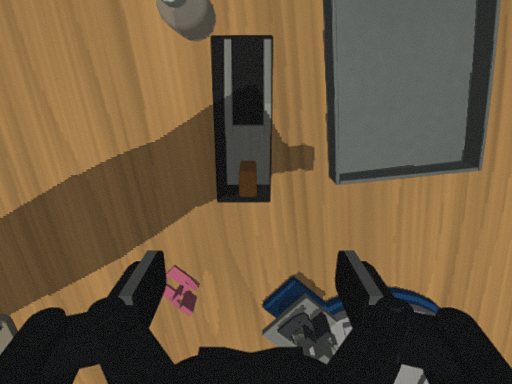

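```bash
cat > m3.py <<'E'
from h import *
s=snap('wrist');P=cloud(s);im=cv2.cvtColor(s['pixels'],cv2.COLOR_BGR2HSV)
print(im[185,248],im[170,248],P[185,248],P[170,248],P[100,230],P[60,300])
E
python3 m3.py; python3 - <<'E'
import sys;sys.path.insert(0,'.')
import numpy as np
P=np.load('P1.npy')
h=P[...,2]
reg=(slice(30,205),slice(210,275))
X=P[reg].reshape(-1,3)
t=X[X[:,2]>48]; print('handle',len(t),np.median(t,0), t.min(0),t.max(0))
t=X[(X[:,2]>11)&(X[:,2]<35)]; import cv2; print('steel',len(t),cv2.minAreaRect(t[:,:2].astype('float32')))
t=X[(X[:,2]<35)&(X[:,2]>17)]; print('tall',cv2.minAreaRect(t[:,:2].astype('float32')))
E
```

```text
[ 15 182  73] [ 15 158  58] [450.88947858 260.23231948  63.53402022] [452.22207486 271.09599657  52.70516201] [442.97254991 333.3347025   23.39836009] [ 5.15211621e+02  3.61912126e+02 -1.39887785e-01]
handle 516 [451.11675842 261.80581727  62.8119139 ] [441.97721276 247.35074901  48.02413288] [459.88461977 272.00004233  65.16357912]
steel 3288 ((453.24090576171875, 319.30029296875), (148.3999481201172, 56.43225860595703), 83.58240509033203)
tall ((457.4499816894531, 318.959228515625), (150.1902313232422, 52.54641342163086), 87.65416717529297)
```

Request:
{"op": "arm_command", "data": {
  "increments": [
    [[-0.001,0.001,-0.038,0.7,0.085],[-0.001,0.001,-0.038,0.7,0.085],[0,0,-0.038,0,0.085],[0,0,-0.038,0,0.085],[0,0,0,0,0.085],[0,0,0,0,0.01],[0,0,0,0,0.01],[0,0,0,0,0.01]]
  ],
  "force": 60
}}

```text
clock: 2.02
ee_pos: [451.8, 262.0, 200.6]
tool_rot: [179.7, -0.2, 84.2]
wrist_force: [-0.3, 0.5, -0.9]
grip_width: 51.2
```

Request:
{"op": "arm_command", "data": {
  "increments": [
    [[0,0,0,0,0.01],[0,0,0,0,0.01],[0,0,0,0,0.01],[0,0,0,0,0.01]]
  ]
}}

```text
clock: 2.35
ee_pos: [451.3, 261.1, 199.6]
tool_rot: [179.8, -0.1, 84.2]
wrist_force: [-1.5, -1.3, 7.8]
grip_width: 15.1
```

Request:
{"op": "arm_command", "data": {
  "increments": [
    [[0,0,0.03,0,0.01],[0,0,0.04,0,0.01],[0.003,-0.003,0.04,7,0.01],[0.003,-0.003,0.04,7,0.01],[0.003,-0.003,0,7,0.01],[0.003,-0.003,0,7,0.01],[0.003,-0.003,0,7,0.01],[0.003,-0.003,0,7,0.01]]
  ]
}}

```text
clock: 3.02
ee_pos: [468.1, 242.2, 348.1]
tool_rot: [180.0, 0.0, 126.5]
wrist_force: [0.6, 0.4, -2.7]
grip_width: 15.3
```

Request:
{"op": "arm_command", "data": {
  "increments": [
    [[0.0035,-0.003,0,7,0.01],[0.0035,-0.003,0,7,0.01],[0.0035,-0.003,0,7,0.01],[0.0035,-0.003,0,7,0.01],[0.0035,-0.003,0,7,0.01],[0.0035,-0.003,0,7,0.01],[0.0035,-0.003,0,7,0.01],[0.0035,-0.003,0,7,0.01]]
  ]
}}

```text
clock: 3.68
ee_pos: [496.1, 218.2, 347.5]
tool_rot: [-180.0, -0.0, -177.5]
wrist_force: [0.2, 0.3, -1.9]
grip_width: 15.4
```

Request:
{"op": "arm_command", "data": {
  "increments": [
    [[0.0035,-0.002,0,7,0.01],[0.0035,-0.002,0,7,0.01],[0.0035,-0.002,0,7,0.01],[0.003,-0.002,0,7,0.01],[0.003,-0.002,0,7,0.01],[0,0,0,0,0.01],[0,0,0,0,0.01]]
  ]
}}

```text
clock: 4.27
ee_pos: [512.5, 208.4, 347.5]
tool_rot: [180.0, -0.0, -143.0]
wrist_force: [0.1, -0.2, -2.3]
grip_width: 15.4
```

```bash
python3 - <<'E'
from h import *
e=r.sense();print(e['ee_pos'],e['tool_rot'],e['grip_width'],e['wrist_force'])
s=snap('wrist','w2.png');np.save('P2.npy',cloud(s))
E
```

```text
[512.53678938 208.39930257 347.52471504] [ 1.79977332e+02 -3.20795162e-02 -1.43035740e+02] 15.352452614174743 [ 0.05945135 -0.21316753 -2.27106487]
```

View pics/w2.png

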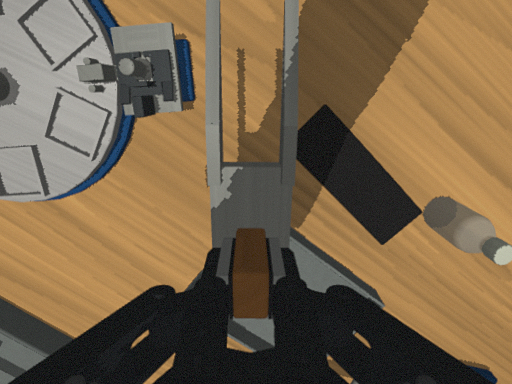

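```bash
python3 - <<'E'
import numpy as np,cv2
from h import onz
P=np.load('P2.npy');im=cv2.imread('pics/w2.png');h=P[...,2]
rg=np.zeros(h.shape,bool);rg[15:130,70:200]=1
t=(h>88)&(h<100)&rg;print('rodtop',t.sum(),np.median(P[t],0));v,u=np.nonzero(t);print(u.mean(),v.mean())
np.set_printoptions(linewidth=250)
print(h[20:120:4,74:190:4].round().astype(int))
cv2.imwrite('pics/c2.png',cv2.resize(im[10:130,60:200],None,fx=5,fy=5,interpolation=cv2.INTER_CUBIC))
# wedge
w=(h>180)&(h<225);w[:, :195]=0;w[:,310:]=0;w[245:]=0
X=P[w];c,s=np.cos(np.radians(-143)),np.sin(np.radians(-143))
L=np.array([[c,s],[-s,c]]);Y=(X[:,:2]-[512.5,208.4])@L.T
for a,b in[(20,40),(50,65),(65,80),(80,95),(95,110)]:
    k=(Y[:,0]>a)&(Y[:,0]<b)
    if k.sum():print(a,k.sum(),np.percentile(Y[k,1],[1,99]).round(1),np.percentile(X[k,2],[5,50,95]).round(1))
print('Yx range',Y[:,0].min(),Y[:,0].max())
# slot start: points in slot
k=(abs(Y[:,1])<10);print('body end',np.percentile(Y[k,0],[90,99,100]))
E
```

```text
rodtop 272 [484.8573892   79.50801797  93.76050522]
127.50735294117646 66.38235294117646
[[                  35                   35                   41                   35                   34                   35                   27                   14                   15                   13                   10
                     2                    1                    2                    3                    2                    2                    0                    1                    1                    0                    1
                    -1                    1                    1                    2                    1                   -1                    2]
 [                  35                   35                   44                   42                   35                   34                   35                   25                   15                   15                   13
                     2                    1                    1                    1                    0                    2                   47              
[... 13840 characters left out ...]
                35                   36                   36                   34                   35                   43                   35                   34
                    29                   15                   16                   15                    7                   83                   84                   77                    1                    1                    1
                     0                    1                    0                    0                    1                    2                    2]]
Yx range 10.07228014565217 11.9715886841832
body end [11.46787841 11.76353894 11.97158868]<stdin>:7: RuntimeWarning: invalid value encountered in cast
```

View pics/c2.png

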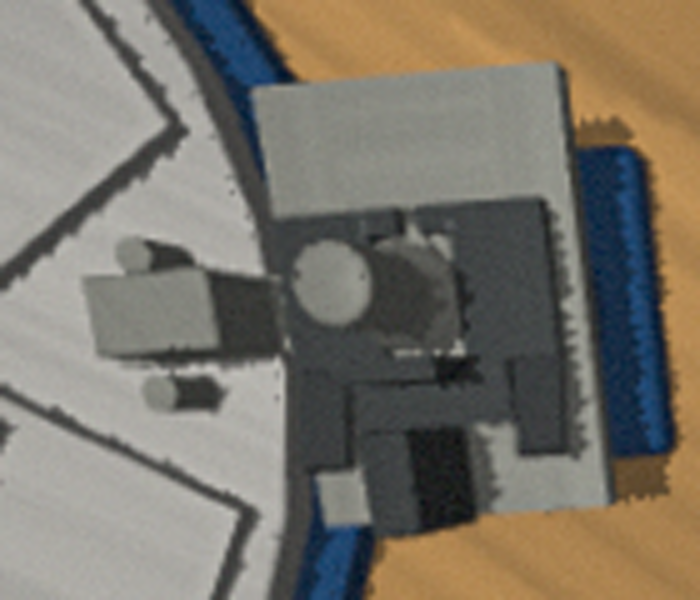

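```bash
cat > m4.py <<'E'
from h import *
s=snap('wrist');P=cloud(s);h=P[...,2]
f=lambda x,y,z:onz(s,60+x/5,10+y/5,z)[:2].round(1)
print('rodtop',f(332,283,93),'head corners',f(255,88,48),f(560,63,48),f(612,505,48))
print('locktab top corners',f(83,280,72),f(208,268,72),f(220,350,72),f(100,357,72))
print('tab clip top',f(358,433,85),f(412,432,85),f(418,532,85),f(368,537,85))
print('hub',onz(s,4,88,130))
w=(h>148)&(h<185);w[:, :195]=0;w[:,310:]=0;w[250:]=0
X=P[w];a=np.radians(-143.03);c,sn=np.cos(a),np.sin(a)
Y=(X[:,:2]-r.sense()['ee_pos'][:2])@np.array([[c,sn],[-sn,c]]).T
for a in range(20,130,10):
    k=(Y[:,0]>a)&(Y[:,0]<a+10)
    if k.sum()>5:
        y=Y[k,1];z=X[k,2];print(a,k.sum(),'outer',np.percentile(y,[1,99]).round(1),'inner',y[y<0].max().round(1),y[y>0].min().round(1),np.percentile(z,[5,50,95]).round(1))
k=(abs(Y[:,1])<10);print('body end',np.percentile(Y[k,0],[90,99,100]),'z',np.median(X[k,2]))
E
python3 m4.py
```

```text
rodtop [485.5  78.8] head corners [474.9  37.4] [442.4  75.9] [495.7 121. ]
locktab top corners [511.6  39.5] [498.6  54.7] [508.   62.1] [520.2  47.1]
tab clip top [502.8  89.8] [497.9  96.3] [509.9 104.5] [515.1  98.7]
hub [534.22512141  35.73737068 130.        ]
20 1393 outer [-20.8  22.3] inner -0.4 0.1 [164.2 165.2 166.1]
30 1424 outer [-20.8  22.2] inner -0.4 0.1 [164.2 165.3 171.9]
40 1480 outer [-21.   22.3] inner -0.4 0.1 [155.3 165.5 172.8]
50 670 outer [-21.3  22.5] inner -14.8 16.0 [158.  171.9 173. ]
60 723 outer [-21.4  22.4] inner -14.8 15.9 [158.  171.8 173. ]
70 732 outer [-21.2  22.5] inner -14.9 15.9 [157.2 169.6 171.6]
80 715 outer [-21.2  22.5] inner -14.8 15.9 [155.7 166.8 168.7]
90 709 outer [-21.2  22.5] inner -14.7 15.9 [157. 164. 166.]
100 690 outer [-21.3  22.5] inner -14.8 15.8 [156.  161.2 163. ]
110 650 outer [-21.7  22.2] inner -14.9 15.8 [156.2 158.4 160.2]
120 286 outer [-21.7  22. ] inner -15.1 15.8 [154.9 156.3 157.6]
body end [43.62487051 45.27583792 45.59925066] z 165.27185318028177
```

Request:
{"op": "arm_command", "data": {
  "increments": [
    [[0.0256,-0.0048,0,0.8,0.01],[0.0256,-0.0048,0,0.8,0.01],[0.0256,-0.0048,-0.028,0.8,0.01],[0.0256,-0.0049,-0.028,0.8,0.01],[0,0,-0.029,0,0.01],[0,0,0,0,0.01],[0,0,0,0,0.01],[0,0,0,0,0.01]]
  ]
}}

```text
clock: 5.03
ee_pos: [615.0, 189.6, 263.6]
tool_rot: [-180.0, 0.0, -139.7]
wrist_force: [0.3, -1.2, -1.3]
grip_width: 15.4
```

```bash
cat > st.py <<'E'
from h import *
e=r.sense();print(e['ee_pos'].round(2),e['tool_rot'].round(2),round(e['grip_width'],1),e['wrist_force'].round(1),e['torque'].round(2),e['clock'])
E
python3 st.py; python3 -c "
from h import *
s=snap('scene','s1.png');cv2.imwrite('pics/s1c.png',cv2.resize(s['pixels'][120:260,190:360],None,fx=4,fy=4,interpolation=cv2.INTER_CUBIC))"
```

```text
[614.96 189.62 263.57] [-1.8000e+02  2.0000e-02 -1.3965e+02] 15.4 [ 0.3 -1.2 -1.3] [ 0.09 -0.07  0.02] 5.0333
```

View pics/s1c.png

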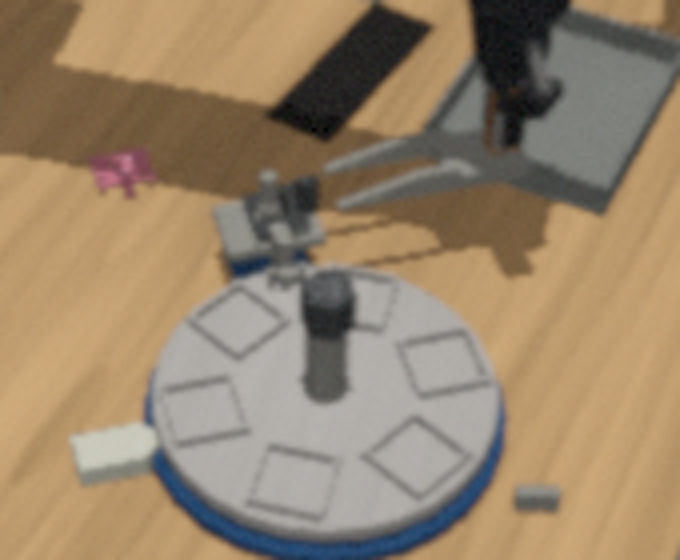

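Request:
{"op": "arm_command", "data": {
  "increments": [
    [[0,-0.0005,-0.01,0,0.01],[0,0,-0.009,0,0.01],[0,0,0,0,0.01],[-0.0077,-0.0065,0,0,0.01],[-0.0077,-0.0065,0,0,0.01],[0,0,0,0,0.01],[0,0,0,0,0.01],[0,0,0,0,0.01]]
  ]
}}

```text
clock: 5.75
ee_pos: [599.4, 175.5, 243.8]
tool_rot: [180.0, -0.0, -139.6]
wrist_force: [-0.6, -0.6, -1.5]
grip_width: 15.4
```

```bash
python3 st.py; python3 -c "
from h import *
s=snap('wrist','w3.png')"
```

```text
[599.37 175.54 243.85] [ 1.8000e+02 -2.0000e-02 -1.3965e+02] 15.4 [-0.6 -0.6 -1.5] [0.04 0.02 0.03] 5.75
```

Request:
{"op": "arm_command", "data": {
  "increments": [
    [[0,0,-0.0005,0,0.01],[0,0,0,0,0.01],[0,0,-0.0005,0,0.01],[0,0,0,0,0.01],[0,0,0,0,0.01]]
  ]
}}

```text
clock: 6.22
ee_pos: [599.8, 175.9, 242.9]
tool_rot: [-180.0, -0.0, -139.6]
wrist_force: [-0.8, 0.2, 1.5]
grip_width: 15.1
```

```bash
python3 st.py
```

```text
[599.84 175.88 242.93] [-1.7999e+02 -1.0000e-02 -1.3963e+02] 15.1 [-0.8  0.2  1.5] [-0.24  0.5   0.  ] 6.2167
```

Request:
{"op": "arm_command", "data": {
  "increments": [
    [[-0.0046,-0.0039,0.0005,0,0.01],[-0.0046,-0.0039,0,0,0.01],[-0.0046,-0.0039,0,0,0.01],[-0.0046,-0.0039,0,0,0.01],[-0.0046,-0.0039,0,0,0.01],[-0.0046,-0.0039,0,0,0.01],[0,0,0,0,0.01]]
  ]
}}

```text
clock: 6.8
ee_pos: [571.9, 152.0, 243.7]
tool_rot: [-180.0, 0.1, -139.6]
wrist_force: [2.8, 2.5, 0.7]
grip_width: 15.3
```

```bash
python3 st.py; python3 -c "
from h import *
s=snap('scene','s2.png');a=cv2.resize(s['pixels'][140:220,220:330],None,fx=5,fy=5,interpolation=cv2.INTER_CUBIC)
cv2.imwrite('pics/s2c.png',a)"
```

```text
[571.91 151.96 243.68] [-1.7997e+02  1.0000e-01 -1.3965e+02] 15.3 [2.8 2.5 0.7] [ 0.23 -0.43  0.04] 6.8
```

View pics/s2c.png

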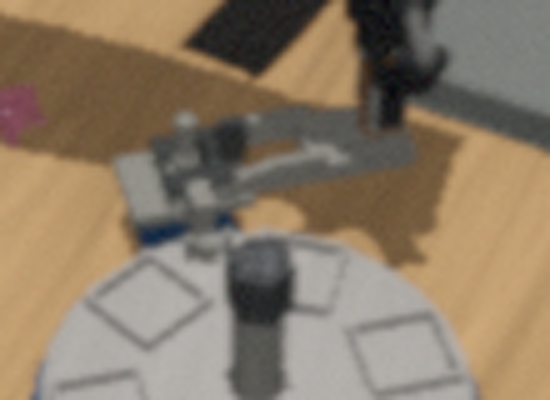

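Request:
{"op": "arm_command", "data": {
  "increments": [
    [[-0.0046,-0.0039,-0.0003,0,0.01],[-0.0046,-0.0039,0,0,0.01],[-0.0046,-0.0039,0,0,0.01],[-0.0046,-0.0039,0,0,0.01],[-0.0046,-0.0039,0,0,0.01],[-0.0046,-0.0039,0,0,0.01],[-0.0046,-0.0039,0,0,0.01]]
  ]
}}

```text
clock: 7.43
ee_pos: [540.0, 124.9, 243.6]
tool_rot: [-180.0, 0.1, -139.6]
wrist_force: [1.4, 2.3, 5.4]
grip_width: 15.1
```

```bash
python3 st.py
```

```text
[540.03 124.95 243.59] [-1.7997e+02  8.0000e-02 -1.3963e+02] 15.1 [1.4 2.3 5.4] [ 0.46 -0.4  -0.  ] 7.4333
```

Request:
{"op": "arm_command", "data": {
  "increments": [
    [[-0.0046,-0.0039,0,0,0.01],[-0.0046,-0.0039,0,0,0.01],[-0.0015,-0.0013,0,0,0.01],[0,0,0,0,0.01],[0,0,0,0,0.01],[0,0,0,0,0.01],[0,0,0,0,0.01]]
  ]
}}

```text
clock: 8.02
ee_pos: [529.0, 115.7, 243.5]
tool_rot: [-180.0, -0.0, -139.6]
wrist_force: [1.2, 1.4, 6.8]
grip_width: 15.3
```

```bash
python3 st.py; python3 -c "
from h import *
s=snap('scene');P=cloud(s)
a=cv2.resize(s['pixels'][140:220,220:330],None,fx=5,fy=5,interpolation=cv2.INTER_CUBIC)
cv2.imwrite('pics/s3c.png',a)"
```

```text
[528.95 115.71 243.51] [-1.7998e+02 -1.0000e-02 -1.3965e+02] 15.3 [1.2 1.4 6.8] [ 0.21 -0.1  -0.04] 8.0167
```

View pics/s3c.png

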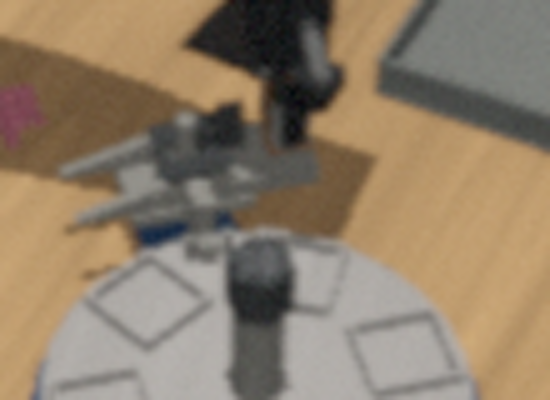

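```bash
python3 -c "
from h import *
s=snap('scene');P=cloud(s)
np.set_printoptions(linewidth=250)
x,y=P[...,0],P[...,1]
d=np.array([x-485.4,y-79]);a=np.radians(-139.8);X=d[0]*np.cos(a)+d[1]*np.sin(a);Y=-d[0]*np.sin(a)+d[1]*np.cos(a)
for n,m in [('legs R',(X>-8)&(X<12)&(Y>8)&(Y<20)),('legs L',(X>-8)&(X<12)&(Y<-8)&(Y>-20)),('tab',(X>-36)&(X<-20)&(abs(Y)<4)),('rodtop',(np.hypot(X,Y)<5))]:
  z=P[...,2][m&(P[...,2]>40)];print(n,len(z),np.percentile(z,[20,50,80,95]).round(1))
"
```

```text
legs R 272 [391.1 472.5 507.6 523.5]
legs L 68 [ 72.5 550.4 555.2 558.9]
tab 102 [ 91.4 269.9 523.5 530.2]
rodtop 55 [ 89.2 530.3 539.7 544.6]
```

```bash
python3 -c "
from h import *
s=snap('scene');P=cloud(s)
x,y=P[...,0],P[...,1]
d=np.array([x-485.4,y-79]);a=np.radians(-139.8);X=d[0]*np.cos(a)+d[1]*np.sin(a);Y=-d[0]*np.sin(a)+d[1]*np.cos(a)
for n,m in [('legs R',(X>-8)&(X<12)&(Y>8)&(Y<20)),('legs L',(X>-8)&(X<12)&(Y<-8)&(Y>-20)),('tab',(X>-36)&(X<-20)&(abs(Y)<4)),('rodtop',(np.hypot(X,Y)<7))]:
  z=P[...,2][m&(P[...,2]>40)&(P[...,2]<120)];print(n,len(z),np.sort(z).round(0)[::max(1,len(z)//12)])
"
```

```text
legs R 30 [61. 64. 68. 69. 69. 70. 70. 71. 71. 71. 72. 73. 74. 83. 90.]
legs L 17 [44. 44. 50. 51. 53. 56. 57. 65. 66. 68. 69. 70. 70. 71. 72. 73. 74.]
tab 28 [59. 61. 66. 71. 74. 79. 82. 86. 89. 94. 95. 96. 97. 98.]
rodtop 26 [65. 71. 72. 74. 75. 76. 83. 84. 86. 87. 91. 92. 94.]
```

Request:
{"op": "arm_command", "data": {
  "increments": [
    [[0.0092,0.0078,0,0,0.01],[0.0092,0.0078,0,0,0.01],[0.0092,0.0078,0,0,0.01],[0.0092,0.0078,0,0,0.01],[0.0092,0.0078,0,0,0.01],[0.0092,0.0078,0,0,0.01],[0.0092,0.0078,0,0,0.01],[0.0092,0.0078,0,0,0.01]]
  ]
}}

```text
clock: 8.83
ee_pos: [602.1, 178.4, 241.6]
tool_rot: [179.9, -0.2, -139.6]
wrist_force: [0.1, 0.2, 0.6]
grip_width: 15.2
```

Request:
{"op": "arm_command", "data": {
  "increments": [
    [[0.0092,0.0078,0,0,0.01],[0.0092,0.0078,0,0,0.01],[0,0,0.03,0,0.01],[0,0,0.03,0,0.01],[-0.0084,0.0035,0.03,-6.8,0.01],[-0.0084,0.0035,0,-6.8,0.01],[-0.0084,0.0035,0,-6.8,0.01],[-0.0084,0.0035,0,-6.8,0.01]]
  ]
}}

```text
clock: 9.5
ee_pos: [587.1, 208.2, 332.4]
tool_rot: [180.0, -0.1, -167.2]
wrist_force: [-0.6, 0.2, -1.3]
grip_width: 15.3
```

Request:
{"op": "arm_command", "data": {
  "increments": [
    [[-0.0084,0.0035,0,-6.8,0.01],[-0.0084,0.0035,0,-6.8,0.01],[-0.0084,0.0035,0,-6.8,0.01],[-0.0084,0.0035,0,-6.8,0.01],[-0.0084,0.0035,0,-6.8,0.01],[-0.0084,0.0035,0,-6.8,0.01],[-0.0084,0.0035,0,-6.8,0.01],[-0.0084,0.0035,0,-6.8,0.01]]
  ]
}}

```text
clock: 10.17
ee_pos: [519.4, 236.1, 331.3]
tool_rot: [-179.9, -0.1, 138.4]
wrist_force: [0.3, 0.4, -1.6]
grip_width: 15.6
```

Request:
{"op": "arm_command", "data": {
  "increments": [
    [[-0.0084,0.0035,0,-6.8,0.01],[-0.0084,0.0035,0,-6.8,0.01],[-0.0084,0.0035,0,-6.8,0.01],[-0.0084,0.0035,0,-6.8,0.01],[-0.0084,0.0035,0,-6.8,0.01],[-0.0084,0.0035,0,-6.8,0.01],[-0.0084,0.0035,0,-6.8,0.01],[0,0,0,0,0.01]]
  ]
}}

```text
clock: 10.83
ee_pos: [459.6, 260.7, 331.3]
tool_rot: [-179.7, 0.0, 91.1]
wrist_force: [-1.3, 0.5, -1.6]
grip_width: 15.1
```

```bash
python3 st.py; python3 -c "
from h import *
s=snap('wrist','w4.png')"
```

```text
[459.61 260.66 331.28] [-1.7975e+02  5.0000e-02  9.1130e+01] 15.1 [-1.3  0.5 -1.6] [-0.04  0.05 -0.05] 10.8333
```

Request:
{"op": "arm_command", "data": {
  "increments": [
    [[-0.008,-0.004,-0.03,-7,0.01],[0,0,-0.035,0,0.01],[0,0,-0.035,0,0.01],[0,0,-0.026,0,0.01],[0,0,-0.0045,0,0.01],[0,0,0,0,0.01],[0,0,0,0,0.01]]
  ]
}}

```text
clock: 11.47
ee_pos: [454.0, 256.4, 201.9]
tool_rot: [-180.0, 0.0, 84.3]
wrist_force: [-0.3, -0.1, -2.1]
grip_width: 15.0
```

```bash
python3 st.py
```

```text
[453.98 256.35 201.92] [-1.7996e+02  3.0000e-02  8.4270e+01] 15.0 [-0.3 -0.1 -2.1] [-0.02 -0.07  0.03] 11.4667
```

Request:
{"op": "arm_command", "data": {
  "increments": [
    [[0,0,-0.0025,0,0.01],[0,0,0,0,0.01],[0,0,0,0,0.05],[0,0,0,0,0.05],[0,0,0,0,0.05],[0,0,0.04,0,0.05],[0,0,0.04,0,0.05],[0,0,0.03,0,0.05]]
  ]
}}

```text
clock: 12.13
ee_pos: [453.9, 256.7, 312.6]
tool_rot: [179.9, -0.1, 84.2]
wrist_force: [0.7, 1.0, 0.2]
grip_width: 49.9
```

Request:
{"op": "arm_command", "data": {
  "increments": [
    [[0.009,-0.026,0,-7,0.05],[0.009,-0.026,0,-7,0.05],[0.009,-0.026,0,-7,0.05],[0.009,-0.026,0,-7,0.05],[0.009,-0.026,0,-7,0.05],[0.008,-0.029,0,-9,0.05],[0,0,0,0,0.05],[0,0,0,0,0.05]]
  ]
}}

```text
clock: 12.8
ee_pos: [507.1, 96.4, 310.3]
tool_rot: [180.0, -0.0, 41.9]
wrist_force: [0.2, 0.5, -0.4]
grip_width: 49.8
```

```bash
python3 st.py; cat > m5.py <<'E'
from h import *
s=snap('wrist','w5.png');P=cloud(s);h=P[...,2]
d=P[...,:2]-[485.4,79];a=np.radians(-139.8);X=d[...,0]*np.cos(a)+d[...,1]*np.sin(a);Y=-d[...,0]*np.sin(a)+d[...,1]*np.cos(a)
def rep(n,m):
    t=np.stack([X[m],Y[m],h[m]],-1);print(n,len(t),'med',np.median(t,0).round(1),'p5',np.percentile(t,5,0).round(1),'p95',np.percentile(t,95,0).round(1), 'world',np.median(P[m],0).round(1)); return t
rep('rodtop',(np.hypot(X,Y)<12)&(h>88)&(h<105))
t=rep('tabtop',(X<-15)&(X>-50)&(abs(Y)<20)&(h>88)&(h<105)); print(cv2.minAreaRect(t[:,:2].astype('float32')))
rep('legs',(X>-10)&(X<16)&(abs(Y)<30)&(abs(Y)>9)&(h>52)&(h<85))
rep('locktab',(abs(X)<15)&(abs(Y-37)<18)&(h>62)&(h<80))
E
python3 m5.py
```

```text
[507.08  96.37 310.31] [ 1.7999e+02 -5.0000e-02  4.1910e+01] 49.8 [ 0.2  0.5 -0.4] [ 0.08  0.01 -0.05] 12.8
rodtop 223 med [-1.5  0.8 93.5] p5 [-5.2 -4.  89.3] p95 [ 3.8  5.2 94.7] world [486.9  79.5  93.5]
  return _methods._mean(a, axis=axis, dtype=dtype,
  ret = um.true_divide(
Traceback (most recent call last):
  File "m5.py", line 7, in <module>
    t=rep('tabtop',(X<-15)&(X>-50)&(abs(Y)<20)&(h>88)&(h<105)); print(cv2.minAreaRect(t[:,:2].astype('float32')))
  File "m5.py", line 5, in rep
    t=np.stack([X[m],Y[m],h[m]],-1);print(n,len(t),'med',np.median(t,0).round(1),'p5',np.percentile(t,5,0).round(1),'p95',np.percentile(t,95,0).round(1), 'world',np.median(P[m],0).round(1)); return t
                                                                                      ~~~~~~~~~~~~~^^^^^^^
IndexError: index -1 is out of bounds for axis 0 with size 0
```

View pics/w5.png

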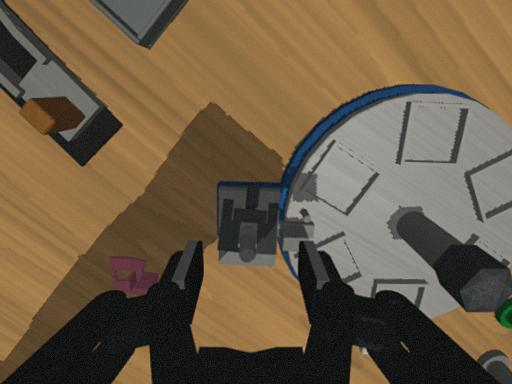

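```bash
sed -i "s/(X<-15)&(X>-50)&(abs(Y)<20)&(h>88)&(h<105)/(X<-15)\&(X>-50)\&(abs(Y)<20)\&(h>75)\&(h<105)/" m5.py; cat >> m5.py <<'E'
cv2.imwrite('pics/w5c.png',cv2.resize(s['pixels'][170:280,205:325],None,fx=5,fy=5,interpolation=cv2.INTER_CUBIC))
E
python3 m5.py
```

```text
rodtop 226 med [-1.3  0.6 93.7] p5 [-5.1 -4.3 89.3] p95 [ 3.8  5.6 94.7] world [487.   79.5  93.7]
tabtop 373 med [-37.1   3.4  80.5] p5 [-46.4  -2.2  77.3] p95 [-20.7   7.3  83.4] world [515.9 100.3  80.5]
((-32.51939392089844, 2.221109390258789), (29.46979522705078, 13.71081829071045), 1.4413701295852661)
legs 1053 med [-0.5 11.7 70.9] p5 [ -8.9 -20.2  65.3] p95 [ 7.6 28.3 74.9] world [491.2  71.1  70.9]
locktab 579 med [-2.9 30.7 71.3] p5 [-11.1  19.8  63.4] p95 [ 6.6 44.6 74. ] world [506.6  55.9  71.3]
```

View pics/w5c.png

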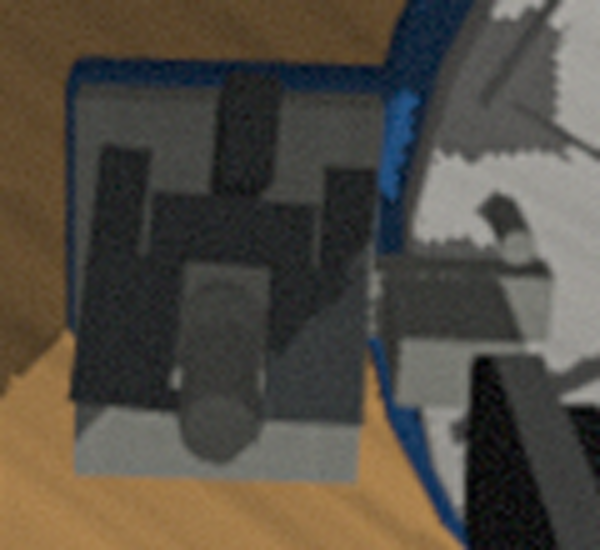

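Request:
{"op": "arm_command", "data": {
  "increments": [
    [[0.0042,0.0027,-0.015,-1.7,0.036],[0.0042,0.0027,-0.02,0,0.036],[0,0,-0.02,0,0.036],[0,0,-0.012,0,0.036],[0,0,0,0,0.036],[0,0,0,0,0.036]]
  ],
  "force": 25
}}

```text
clock: 13.4
ee_pos: [514.2, 103.9, 242.3]
tool_rot: [-179.9, 0.1, 40.4]
wrist_force: [-0.2, -0.3, 0.7]
grip_width: 36.1
```

Request:
{"op": "arm_command", "data": {
  "increments": [
    [[0,0,0,0,0.002],[0,0,0,0,0.002],[0,0,0,0,0.002],[0,0,0,0,0.002],[0,0,0,0,0.002],[0,0,0,0,0.002]]
  ]
}}

```text
clock: 13.9
ee_pos: [515.4, 103.1, 243.6]
tool_rot: [180.0, -0.1, 40.3]
wrist_force: [0.6, 1.7, 1.9]
grip_width: 7.0
```

```bash
python3 st.py
```

```text
[515.41 103.1  243.56] [ 1.7999e+02 -1.0000e-01  4.0310e+01] 7.0 [0.6 1.7 1.9] [ 0.36  0.03 -0.08] 13.9
```

Request:
{"op": "arm_command", "data": {
  "increments": [
    [[0,0,0.004,0,0.002],[0,0,0.006,0,0.002],[0,0,0.008,0,0.002],[0,0,0.008,0,0.002]]
  ],
  "force": 40
}}

```text
clock: 14.23
ee_pos: [514.9, 102.8, 269.6]
tool_rot: [180.0, 0.0, 40.3]
wrist_force: [0.2, 0.0, -0.4]
grip_width: 6.0
```

```bash
python3 st.py
```

```text
[514.93 102.76 269.56] [1.80e+02 4.00e-02 4.03e+01] 6.0 [ 0.2  0.  -0.4] [ 0.04  0.08 -0.06] 14.2333
```

Request:
{"op": "arm_command", "data": {
  "increments": [
    [[0,0,0.015,0,0.002],[0,0,0.02,0,0.002],[0,0,0.02,0,0.002],[0,0,0.02,0,0.002],[0,0,0,0,0.002]]
  ]
}}

```text
clock: 14.65
ee_pos: [517.0, 103.0, 349.2]
tool_rot: [179.7, -0.4, 40.3]
wrist_force: [1.8, 0.3, 0.0]
grip_width: 6.4
```

```bash
python3 st.py; python3 -c "
from h import *
s=snap('wrist','w6.png');P=cloud(s);h=P[...,2]
m=(np.hypot(P[...,0]-500,P[...,1]-92)<50)&(h>100)&(h<185);print(m.sum(),np.percentile(P[m],[5,50,95],axis=0).round())
"
```

```text
[516.97 102.96 349.23] [179.67  -0.41  40.3 ] 6.4 [1.8 0.3 0. ] [ 0.01 -0.07 -0.05] 14.65
733 [[482.  69. 167.]
 [515.  97. 180.]
 [532. 115. 185.]]
```

View pics/w6.png

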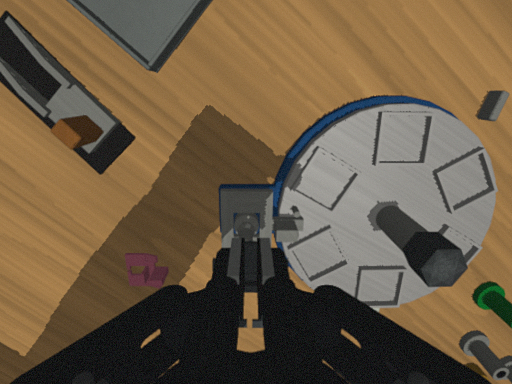

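Request:
{"op": "arm_command", "data": {
  "increments": [
    [[0.0166,0.0352,-0.006,0,0.002],[0.0166,0.0352,-0.006,0,0.002],[0.0166,0.0352,-0.006,0,0.002],[0.0166,0.0352,-0.006,0,0.002],[0.0166,0.0352,-0.006,0,0.002],[0.0166,0.0352,-0.006,0,0.002],[0.0166,0.0352,-0.006,0,0.002],[0.0166,0.0352,-0.006,0,0.002]]
  ]
}}

```text
clock: 15.37
ee_pos: [647.9, 386.0, 294.0]
tool_rot: [-180.0, 0.1, 40.3]
wrist_force: [-0.3, -0.8, 0.0]
grip_width: 6.2
```

Request:
{"op": "arm_command", "data": {
  "increments": [
    [[0,0,-0.03,0,0.002],[0,0,-0.03,0,0.002],[0,0,-0.03,0,0.002],[0,0,-0.008,0,0.002],[0,0,0,0,0.002],[0,0,0,0,0.03],[0,0,0,0,0.03],[0,0,0,0,0.03]]
  ]
}}

```text
clock: 16.03
ee_pos: [647.8, 384.3, 197.6]
tool_rot: [180.0, 0.0, 40.3]
wrist_force: [-0.8, 0.9, -0.2]
grip_width: 29.9
```

Request:
{"op": "arm_command", "data": {
  "increments": [
    [[0,0,0.035,0,0.04],[0,0,0.04,0,0.04],[0,0,0.04,0,0.04],[0,0,0,0,0.04],[0,0,0,0,0.04]]
  ]
}}

```text
clock: 16.45
ee_pos: [649.4, 385.0, 318.2]
tool_rot: [179.9, -0.5, 40.3]
wrist_force: [0.3, 0.5, -0.4]
grip_width: 39.8
```

```bash
python3 st.py; python3 -c "
from h import *
s=snap('wrist','w7.png')
cv2.imwrite('pics/w7s.png',cv2.resize(s['pixels'],(340,255)))"
```

```text
[649.35 385.05 318.19] [179.86  -0.51  40.29] 39.8 [ 0.3  0.5 -0.4] [-0.03 -0.01  0.  ] 16.45
```

View pics/w7s.png

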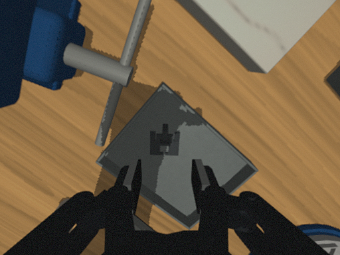

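Request:
{"op": "arm_command", "data": {
  "increments": [
    [[-0.0108,-0.0257,0,6.92,0.04],[-0.0108,-0.0257,0,6.92,0.04],[-0.0108,-0.0257,0,6.92,0.04],[-0.0108,-0.0257,0,6.92,0.04],[-0.0108,-0.0257,0,6.92,0.04],[-0.0108,-0.0257,0,6.92,0.04],[-0.0108,-0.0257,0,6.92,0.04],[-0.0108,-0.0257,0,6.92,0.04]]
  ],
  "force": 80
}}

```text
clock: 17.17
ee_pos: [559.6, 177.5, 310.6]
tool_rot: [-179.8, 0.0, 96.0]
wrist_force: [1.2, -0.8, 0.5]
grip_width: 40.2
```

Request:
{"op": "arm_command", "data": {
  "increments": [
    [[-0.0108,-0.0257,0,6.92,0.04],[-0.0108,-0.0257,0,6.92,0.04],[-0.0108,-0.0257,0,6.92,0.04],[-0.0108,-0.0257,0,6.92,0.04],[-0.0108,-0.0257,0,6.92,0.04],[0,0,0,0,0.04],[0,0,0,0,0.04]]
  ]
}}

```text
clock: 17.75
ee_pos: [506.0, 49.5, 311.2]
tool_rot: [-179.9, -0.2, 130.0]
wrist_force: [0.7, 1.0, 0.3]
grip_width: 39.9
```

```bash
python3 st.py; python3 -c "
from h import *
s=snap('wrist');P=cloud(s);h=P[...,2]
m=(np.hypot(P[...,0]-509.4,P[...,1]-50.8)<15)&(h>69)&(h<76);X=P[m];print(m.sum(),np.median(X,0).round(1),cv2.minAreaRect(X[:,:2].astype('float32')))
m=(h>88)&(h<98)&(np.hypot(P[...,0]-485.4,P[...,1]-79)<15);print(m.sum(),np.median(P[m],0))
m=(h>125)&(h<135)&(np.hypot(P[...,0]-580,P[...,1]+31)<35);print(m.sum(),np.median(P[m],0))
"
```

```text
[505.99  49.47 311.18] [-1.7985e+02 -1.5000e-01  1.3004e+02] 39.9 [0.7 1.  0.3] [-0.01 -0.06  0.01] 17.75
423 [508.   50.3  73.1] ((508.46923828125, 49.52100372314453), (11.96221923828125, 19.720428466796875), 40.213157653808594)
276 [485.11306901  78.99748191  93.83426016]
0 [nan nan nan]
  return _methods._mean(a, axis=axis, dtype=dtype,
  ret = um.true_divide(
```

Request:
{"op": "arm_command", "data": {
  "increments": [
    [[0.0028,0.0007,-0.03,0,0.04],[0,0,-0.03,0,0.04],[0,0,-0.03,0,0.04],[0,0,0,0,0.04],[0,0,0,0,0.005],[0,0,0,0,0.005],[0,0,0,0,0.005],[0,0,0,0,0.005]]
  ]
}}

```text
clock: 18.47
ee_pos: [510.6, 51.3, 224.3]
tool_rot: [179.9, 0.1, 130.3]
wrist_force: [-2.1, -1.3, -0.2]
grip_width: 10.4
```

```bash
python3 st.py
```

```text
[510.64  51.32 224.26] [1.7995e+02 6.0000e-02 1.3028e+02] 10.4 [-2.1 -1.3 -0.2] [-0.14  0.23  0.03] 18.4667
```

Lift straight, slowly at first.

Request:
{"op": "arm_command", "data": {
  "increments": [
    [[0,0,0.003,0,0.005],[0,0,0.006,0,0.005],[0,0,0.01,0,0.005],[0,0,0.012,0,0.005],[0,0,0.015,0,0.005],[0,0,0.02,0,0.005]]
  ]
}}

```text
clock: 18.97
ee_pos: [509.8, 51.1, 289.8]
tool_rot: [-180.0, -0.0, 130.3]
wrist_force: [0.1, -0.4, -1.9]
grip_width: 10.1
```

```bash
python3 st.py
```

```text
[509.79  51.14 289.82] [-1.7997e+02 -5.0000e-02  1.3026e+02] 10.1 [ 0.1 -0.4 -1.9] [-0.04  0.   -0.01] 18.9667
```

Request:
{"op": "arm_command", "data": {
  "increments": [
    [[0,0,0.035,0,0.005],[0.0146,0.0344,0,7.1,0.005],[0.0146,0.0344,0,7.1,0.005],[0.0146,0.0344,0,7.1,0.005],[0.0146,0.0344,0,7.1,0.005],[0.0146,0.0344,0,7.1,0.005],[0.0146,0.0344,0,7.1,0.005],[0.0146,0.0344,0,7.1,0.005]]
  ]
}}

```text
clock: 19.63
ee_pos: [613.0, 293.8, 325.5]
tool_rot: [180.0, 0.1, -179.7]
wrist_force: [0.5, -0.6, -1.6]
grip_width: 10.2
```

Request:
{"op": "arm_command", "data": {
  "increments": [
    [[0,0,-0.04,0,0.005],[0,0,-0.04,0,0.005],[0,0,-0.03,0,0.005],[0,0,-0.02,0,0.005],[0,0,0,0,0.005],[0,0,0,0,0.005]]
  ]
}}

```text
clock: 20.13
ee_pos: [612.4, 291.9, 194.1]
tool_rot: [-180.0, -0.1, 180.0]
wrist_force: [-0.0, 0.4, -0.5]
grip_width: 10.0
```

```bash
python3 st.py
```

```text
[612.39 291.9  194.11] [-1.8000e+02 -6.0000e-02  1.7996e+02] 10.0 [-0.   0.4 -0.5] [-0.02 -0.09 -0.03] 20.1333
```

Request:
{"op": "arm_command", "data": {
  "increments": [
    [[0,0,-0.003,0,0.005],[0,0,0,0,0.005],[0,0,0,0,0.035],[0,0,0,0,0.035],[0,0,0.02,0,0.04],[0,0,0.04,0,0.04],[0,0,0.04,0,0.04],[0,0,0.04,0,0.04]]
  ]
}}

```text
clock: 20.8
ee_pos: [612.1, 291.8, 333.0]
tool_rot: [180.0, 0.0, 180.0]
wrist_force: [1.8, 0.6, 0.2]
grip_width: 40.1
```

```bash
python3 st.py; cat > m6.py <<'E'
from h import *
b=snap('top','t2.png'); P=cloud(b);h=P[...,2];im=cv2.cvtColor(b['pixels'],cv2.COLOR_BGR2HSV)
m=((P[...,1]<-190)&(P[...,1]>-430)&(P[...,0]>380)&(P[...,0]<660)&(h>6)&(h<80)).astype('uint8')
n,l,st,c=cv2.connectedComponentsWithStats(m)
for i in range(1,n):
    if st[i,4]<8: continue
    k=l==i; X=P[k]; t=X[X[:,2]>X[:,2].max()-6]
    print(st[i,4],'med',np.median(X,0).round(1),'top',t.mean(0).round(1),'zmax',np.percentile(X[:,2],97).round(1),'hsv',np.median(im[k],0))
m=(np.hypot(P[...,0]-580,P[...,1]+31)<25)&(h>120)&(h<140);print('hub',np.median(P[m],0))
# dial walls
for nm,x0,x1,y0,y1 in [('tray',530,700,230,440)]:
    m=(P[...,0]>x0)&(P[...,0]<x1)&(P[...,1]>y0)&(P[...,1]<y1)&(h>10)&(h<90)
    n,l,st,c=cv2.connectedComponentsWithStats(m.astype('uint8'))
    for i in range(1,n):
        if st[i,4]>15: X=P[l==i]; print(st[i,4],X.min(0).round(),X.max(0).round())
E
python3 m6.py
```

```text
[612.14 291.77 333.04] [179.99   0.   179.96] 40.1 [1.8 0.6 0.2] [ 0.01 -0.05  0.  ] 20.8
56 med [ 629.9 -327.9   13.1] top [ 628.7 -330.3   15. ] zmax 17.2 hsv [42.5 11.5 79. ]
134 med [ 590.2 -234.5   17.6] top [ 593.5 -238.5   56.2] zmax 58.5 hsv [ 65.  162.5 109.5]
138 med [ 537.9 -371.1   19.4] top [ 539.2 -375.6   47.9] zmax 50.8 hsv [ 24.   26.  123.5]
136 med [ 531.3 -286.4   17.3] top [ 533.1 -292.1   56.4] zmax 57.7 hsv [ 23.  26. 120.]
97 med [ 495.  -334.2   21.2] top [ 495.1 -336.1   22.8] zmax 25.4 hsv [ 19. 191. 168.]
133 med [ 436.1 -273.8   13. ] top [ 438.  -277.1   41.4] zmax 42.6 hsv [ 23.  27. 133.]
hub [579.60621464 -31.40054221 129.86956616]
441 [536. 236.  10.] [686. 429.  38.]
336 [551. 255.  10.] [633. 324.  39.]
```

Request:
{"op": "arm_command", "data": {
  "increments": [
    [[-0.005,-0.037,0,-3.3,0.05],[-0.005,-0.037,0,-3.3,0.05],[-0.005,-0.037,0,-3.3,0.05],[-0.005,-0.037,0,-3.3,0.05],[-0.005,-0.037,0,-3.3,0.05],[-0.005,-0.037,0,-3.3,0.05],[-0.005,-0.037,0,-3.3,0.05],[-0.005,-0.037,0,-3.3,0.05]]
  ]
}}

```text
clock: 21.52
ee_pos: [572.0, -5.7, 332.0]
tool_rot: [180.0, 0.1, 153.4]
wrist_force: [0.9, 0.2, 0.2]
grip_width: 50.1
```

Request:
{"op": "arm_command", "data": {
  "increments": [
    [[-0.005,-0.037,0,-3.3,0.05],[-0.005,-0.037,0,-3.3,0.05],[-0.005,-0.037,0,-3.3,0.05],[-0.005,-0.037,0,-3.3,0.05],[-0.005,-0.037,0,-3.3,0.05],[-0.005,-0.037,0,-3.3,0.05],[-0.005,-0.037,0,-3.5,0.05],[0,-0.022,0,0,0.05]]
  ]
}}

```text
clock: 22.18
ee_pos: [536.6, -288.5, 332.0]
tool_rot: [-180.0, 0.2, 130.0]
wrist_force: [0.3, 1.1, -1.4]
grip_width: 50.1
```

Request:
{"op": "arm_command", "data": {
  "increments": [
    [[0,0,-0.02,0,0.05],[0,0,-0.02,0,0.05],[0,0,0,0,0.05],[0,0,0,0,0.05]]
  ]
}}

```text
clock: 22.52
ee_pos: [536.8, -284.8, 290.4]
tool_rot: [-180.0, -0.1, 130.3]
wrist_force: [-0.2, 0.3, 0.7]
grip_width: 50.1
```

```bash
python3 st.py; cat > m7.py <<'E'
from h import *
s=snap('wrist','w8.png'); P=cloud(s);h=P[...,2];im=cv2.cvtColor(s['pixels'],cv2.COLOR_BGR2HSV)
m=((h>26)&(h<75)).astype('uint8'); m[265:]=0
e=r.sense()['ee_pos']
n,l,st,c=cv2.connectedComponentsWithStats(m)
for i in range(1,n):
    if st[i,4]<30: continue
    k=l==i; X=P[k]; z=np.percentile(X[:,2],93); t=X[X[:,2]>z-3.5]; (cx,cy),rad=cv2.minEnclosingCircle(t[:,:2].astype('float32'))
    print(st[i,4],'top mean',t.mean(0).round(1),'circ',round(cx,1),round(cy,1),round(rad,1),'ztop',z.round(1),'hsv',np.median(im[k],0),'off',(t.mean(0)-e)[:2].round(1))
E
python3 m7.py
```

```text
[ 536.79 -284.81  290.37] [-1.7997e+02 -1.3000e-01  1.3025e+02] 50.1 [-0.2  0.3  0.7] [-0.03  0.03 -0.08] 22.5167
15755 top mean [ 581.6 -113.4   42.6] circ 570.3 -125.3 56.1 ztop 42.9 hsv [ 24.  11. 141.] off [ 44.1 171.6]
834 top mean [ 439.  -279.1   41.2] circ 438.9 -279.3 11.0 ztop 42.1 hsv [35. 16. 99.] off [-98.5   5.8]
1039 top mean [ 593.4 -240.9   57.3] circ 594.1 -241.2 11.1 ztop 58.1 hsv [ 67. 182.  52.] off [55.9 44.1]
961 top mean [ 534.4 -293.2   57.2] circ 534.7 -293.7 11.0 ztop 58.2 hsv [40. 18. 57.] off [-3.1 -8.2]
695 top mean [ 421.7 -449.7   48.4] circ 422.2 -451.9 14.1 ztop 49.0 hsv [30. 12. 66.] off [-115.7 -164.8]
```

Request:
{"op": "arm_command", "data": {
  "increments": [
    [[-0.0022,-0.0084,-0.02,0,0.05],[0,0,-0.035,0,0.05],[0,0,-0.026,0,0.05],[0,0,-0.01,0,0.05],[0,0,0,0,0.05],[0,0,0,0,0.01],[0,0,0,0,0.01],[0,0,0,0,0.01]]
  ],
  "force": 50
}}

```text
clock: 23.23
ee_pos: [536.5, -294.2, 202.5]
tool_rot: [179.9, 0.3, 130.3]
wrist_force: [0.4, -0.4, 2.4]
grip_width: 20.7
```

Request:
{"op": "arm_command", "data": {
  "increments": [
    [[0,0,0,0,0.01],[0,0,0.01,0,0.01],[0,0,0.03,0,0.01],[0,0,0.04,0,0.01],[0,0,0.04,0,0.01],[0,0,0,0,0.01],[0,0,0,0,0.01]]
  ]
}}

```text
clock: 23.82
ee_pos: [536.5, -294.3, 324.6]
tool_rot: [179.9, 0.5, 130.3]
wrist_force: [-0.1, -0.1, -1.0]
grip_width: 20.5
```

```bash
python3 st.py
```

```text
[ 536.5  -294.32  324.55] [179.88   0.47 130.27] 20.5 [-0.1 -0.1 -1. ] [ 0.03 -0.01 -0.  ] 23.8167
```

Request:
{"op": "arm_command", "data": {
  "increments": [
    [[-0.0032,0.035,0,0,0.01],[-0.0032,0.035,0,0,0.01],[-0.0032,0.035,0,0,0.01],[-0.0032,0.035,0,0,0.01],[-0.0032,0.035,0,0,0.01],[-0.0032,0.035,0,0,0.01],[0,0,0,0,0.01],[0,0,0,0,0.01]]
  ]
}}

```text
clock: 24.48
ee_pos: [514.7, -81.5, 318.4]
tool_rot: [-179.9, -0.2, 130.5]
wrist_force: [0.2, -0.4, -1.4]
grip_width: 20.2
```

```bash
python3 st.py; cat > m8.py <<'E'
from h import *
s=snap('wrist','w9.png'); P=cloud(s);h=P[...,2]
d=P[...,:2]-[580,-31.4]; rr=np.hypot(d[...,0],d[...,1]);th=np.degrees(np.arctan2(d[...,1],d[...,0]))
m=(h>40)&(h<47)&(rr<125)&(rr>45); print('walls',m.sum(), np.median(h[m]))
m2=(h>30)&(h<38)&(rr<125)&(rr>45); print('floor',m2.sum(),np.median(h[m2]))
cv2.imwrite('pics/w9.png',s['pixels'])
v,u=np.nonzero(m);print(u.min(),u.max(),v.min(),v.max())
E
python3 m8.py
```

```text
[514.69 -81.55 318.44] [-1.7987e+02 -1.6000e-01  1.3046e+02] 20.2 [ 0.2 -0.4 -1.4] [-0.   -0.01  0.05] 24.4833
walls 4499 43.006956466220785
floor 26805 35.22262407877997
221 469 38 296
```

View pics/w9.png

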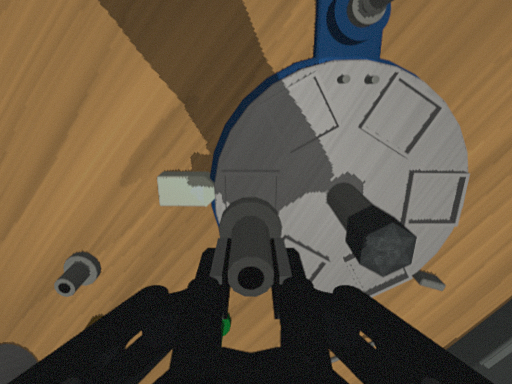

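```bash
cat > m9.py <<'E'
from h import *
from scipy.optimize import least_squares
s=snap('wrist'); P=cloud(s);h=P[...,2]
m=(h>40.5)&(h<46)&(np.hypot(P[...,0]-580,P[...,1]+31.4)<125)&(np.hypot(P[...,0]-580,P[...,1]+31.4)>45)
X=P[m][:,:2]
def loc(p):
    d=X-p[:2]; a=np.degrees(np.arctan2(d[:,1],d[:,0]))-p[2]; k=np.round(a/60); b=np.radians(a-60*k); r_=np.hypot(*d.T)
    return r_*np.cos(b)-82, r_*np.sin(b),k
def res(p):
    x,y,_=loc(p); return np.maximum(abs(x),abs(y))-p[3]
o=least_squares(res,[580,-31.4,-139.8,24],loss='soft_l1',f_scale=1.5); print(o.x.round(2),np.median(abs(o.fun)))
x,y,k=loc(o.x); q=np.maximum(abs(x),abs(y));print(len(X),np.percentile(q,[2,10,50,90,98]).round(1),np.unique(k,return_counts=True))
p=o.x;a=np.radians(p[2]);print('station0',p[:2]+82*np.array([np.cos(a),np.sin(a)]))
# held bush (top of stem) centre
e=r.sense()['ee_pos'];print('ee',e)
m=(h>130)&(h<185)&(np.hypot(P[...,0]-e[0],P[...,1]-e[1])<30)
for lo in range(110,185,8):
    k=m&(h>=lo)&(h<lo+8)
    if k.sum()>20: print(lo,k.sum(),cv2.minEnclosingCircle(P[k][:,:2].astype('float32')))
# hub
k=(h>127)&(h<134)&(np.hypot(P[...,0]-580,P[...,1]+31.4)<35);print('hub',k.sum(),np.mean(P[k],0),cv2.minEnclosingCircle(P[k][:,:2].astype('float32')))
E
python3 m9.py
```

```text
[ 580.76  -34.37 -139.75   23.45] 0.9061665873886753
4421 [21.6 22.  23.5 24.9 25.7] (array([-1.,  0.,  1.,  2.,  3.,  4.,  5.]), array([  43,  531,  327,  420,  948, 1161,  991]))
station0 [518.16830013 -87.34435114]
ee [515.66738208 -83.54444871 319.05218288]
126 100 ((510.9774169921875, -78.93289184570312), 10.422989845275879)
134 227 ((511.47216796875, -79.29106140136719), 10.592487335205078)
142 273 ((508.59344482421875, -75.66433715820312), 16.74033546447754)
150 592 ((510.72027587890625, -78.46861267089844), 23.776168823242188)
158 789 ((510.6685791015625, -78.06593322753906), 23.755666732788086)
166 2028 ((511.0111083984375, -78.7372055053711), 23.99607276916504)
174 1011 ((510.5154724121094, -78.31228637695312), 23.66744613647461)
182 563 ((512.4219360351562, -80.52615356445312), 19.549345016479492)
hub 2414 [579.69239902 -34.21169323 130.97110583] ((581.1853637695312, -34.709293365478516), 18.660343170166016)
```

Request:
{"op": "arm_command", "data": {
  "increments": [
    [[0.0021,-0.0022,-0.015,0,0.01],[0.0021,-0.0023,-0.02,0,0.01],[0,0,-0.02,0,0.01],[0,0,-0.013,0,0.01],[0,0,0,0,0.01],[0,0,0,0,0.01],[0,0,0,0,0.01]]
  ]
}}

```text
clock: 25.17
ee_pos: [520.8, -88.9, 252.5]
tool_rot: [180.0, 0.1, 130.2]
wrist_force: [0.4, 0.0, -0.4]
grip_width: 20.8
```

```bash
python3 st.py
```

```text
[520.76 -88.94 252.48] [1.7998e+02 5.0000e-02 1.3019e+02] 20.8 [ 0.4  0.  -0.4] [ 0.03 -0.06 -0.01] 25.1667
```

Request:
{"op": "arm_command", "data": {
  "increments": [
    [[-0.0008,0.0008,-0.005,0,0.01],[0,0,-0.005,0,0.01],[0,0,-0.004,0,0.01],[0,0,-0.002,0,0.01],[0,0,0,0,0.01],[0,0,0,0,0.01]]
  ]
}}

```text
clock: 25.67
ee_pos: [519.4, -87.1, 236.5]
tool_rot: [-180.0, 0.0, 130.3]
wrist_force: [-2.5, 0.1, 3.8]
grip_width: 20.4
```

```bash
python3 st.py
```

```text
[519.42 -87.13 236.48] [-1.7999e+02  2.0000e-02  1.3028e+02] 20.4 [-2.5  0.1  3.8] [-0.02  0.47  0.02] 25.6667
```

Request:
{"op": "arm_command", "data": {
  "increments": [
    [[0,0,0,0,0.036],[0,0,0,0,0.036],[0,0,0,0,0.036],[0,0,0.02,0,0.036],[0,0,0.035,0,0.05],[0,0,0.035,0,0.056],[0.001,0,0,0,0.056],[0,0,0,0,0.056]]
  ]
}}

```text
clock: 26.33
ee_pos: [521.9, -87.5, 328.6]
tool_rot: [179.8, 0.3, 130.3]
wrist_force: [-0.1, 0.2, -0.4]
grip_width: 55.6
```

```bash
python3 st.py; cat > m10.py <<'E'
from h import *
import sys
x,y=518.2,-87.3
if len(sys.argv)>1: x,y=map(float,sys.argv[1:3])
s=snap(sys.argv[3] if len(sys.argv)>3 else 'wrist'); P=cloud(s);h=P[...,2]
k=(h>50)&(h<110)&(np.hypot(P[...,0]-x,P[...,1]-y)<25)
X=P[k]
if len(X)>20:
    z=np.percentile(X[:,2],90);t=X[X[:,2]>z-4];print(len(X),'ztop',z.round(1),cv2.minEnclosingCircle(t[:,:2].astype('float32')))
E
python3 m10.py
```

```text
[521.94 -87.54 328.6 ] [179.79   0.31 130.27] 55.6 [-0.1  0.2 -0.4] [-0.03  0.05  0.01] 26.3333
987 ztop 92.0 ((517.5280151367188, -85.73757934570312), 10.940486907958984)
```

Request:
{"op": "arm_command", "data": {
  "increments": [
    [[0.02,0.0177,0,0,0.056],[0.02,0.0177,0,0,0.056],[0.0195,0.0177,0,0,0.056],[0,0,-0.03,0,0.056],[0,0,-0.026,0,0.056],[0,0,0,0,0.056],[0,0,0,0,0.056]]
  ],
  "force": 50
}}

```text
clock: 26.97
ee_pos: [577.9, -33.6, 266.6]
tool_rot: [-179.7, -0.3, 130.3]
wrist_force: [-0.1, 0.0, 0.1]
grip_width: 55.9
```

```bash
python3 st.py
```

```text
[577.9  -33.63 266.63] [-179.7    -0.35  130.28] 55.9 [-0.1  0.   0.1] [ 0.01 -0.02  0.  ] 26.9667
```

Request:
{"op": "arm_command", "data": {
  "increments": [
    [[0.002,-0.0005,0.003,0,0.056],[0,0,0,0,0.02],[0,0,0,0,0.02],[0,0,0,0,0.02],[0,0,0,0,0.02],[0,0,0,0,0.02],[0,0,0,0,0.02]]
  ]
}}

```text
clock: 27.55
ee_pos: [582.4, -35.4, 275.2]
tool_rot: [180.0, 0.2, 130.2]
wrist_force: [-2.0, -2.0, 6.8]
grip_width: 30.9
```

```bash
python3 st.py
```

```text
[582.4  -35.39 275.22] [179.99   0.21 130.22] 30.9 [-2.  -2.   6.8] [-0.54  0.55 -0.04] 27.55
```

Request:
{"op": "arm_command", "data": {
  "increments": [
    [[0,0,0,-3,0.02],[0,0,0,-5,0.02],[0,0,0,-5,0.02],[0,0,0,-5,0.02],[0,0,0,-5,0.02],[0,0,0,-5,0.02],[0,0,0,-5,0.02],[0,0,0,-5,0.02]]
  ]
}}

```text
clock: 28.22
ee_pos: [581.2, -35.7, 275.2]
tool_rot: [-179.9, 0.3, 92.1]
wrist_force: [-7.5, -5.7, 10.0]
grip_width: 31.5
```

Request:
{"op": "arm_command", "data": {
  "increments": [
    [[0,0,0,-5,0.02],[0,0,0,-5,0.02],[0,0,0,-5,0.02],[0,0,0,-4,0.02],[0,0,0,-3,0.02],[0,0,0,0,0.02],[0,0,0,0,0.02]]
  ]
}}

```text
clock: 28.8
ee_pos: [580.4, -35.7, 275.2]
tool_rot: [-179.9, 0.3, 70.2]
wrist_force: [-10.3, -3.6, 11.8]
grip_width: 31.4
```

```bash
python3 st.py
```

```text
[580.41 -35.67 275.18] [-179.91    0.29   70.16] 31.4 [-10.3  -3.6  11.8] [-0.86  1.74 -0.08] 28.8
```

Request:
{"op": "arm_command", "data": {
  "increments": [
    [[0,0,0,0,0.056],[0,0,0,0,0.056],[0,0,0,0,0.056],[0,0,0.02,0,0.056],[0,0,0.035,0,0.056],[-0.0044,-0.038,0,6.7,0.056],[-0.0044,-0.038,0,6.7,0.056],[-0.0044,-0.038,0,6.7,0.056]]
  ]
}}

```text
clock: 29.47
ee_pos: [569.4, -149.2, 329.2]
tool_rot: [179.8, 0.0, 90.8]
wrist_force: [0.7, -0.9, -0.7]
grip_width: 56.3
```

Request:
{"op": "arm_command", "data": {
  "increments": [
    [[-0.0044,-0.038,0,6.7,0.056],[-0.0044,-0.038,0,6.7,0.056],[-0.0044,-0.038,-0.01,6.7,0.056],[-0.0044,-0.038,-0.01,6.7,0.056],[-0.0044,-0.038,-0.01,6.7,0.056],[-0.0044,-0.034,-0.01,6.7,0.056],[0,0,0,0,0.056],[0,0,0,0,0.056]]
  ]
}}

```text
clock: 30.13
ee_pos: [541.9, -374.3, 286.8]
tool_rot: [180.0, -0.1, 130.4]
wrist_force: [0.4, 1.6, -0.1]
grip_width: 56.3
```

```bash
python3 st.py;python3 m6.py;python3 m7.py; python3 m10.py 503.5 -7 top
```

```text
[ 541.86 -374.34  286.78] [ 1.7997e+02 -7.0000e-02  1.3035e+02] 56.3 [ 0.4  1.6 -0.1] [0.03 0.02 0.01] 30.1333
58 med [ 629.6 -327.    12.4] top [ 627.  -328.    16.1] zmax 17.7 hsv [42.5 12.  82. ]
135 med [ 590.4 -234.3   16.6] top [ 593.6 -238.3   55.6] zmax 57.8 hsv [ 64. 160. 112.]
139 med [ 538.  -370.8   19.3] top [ 539.1 -376.6   48.2] zmax 50.3 hsv [23. 28. 71.]
95 med [ 494.9 -333.7   20.5] top [ 495.  -335.1   21.8] zmax 24.7 hsv [ 19. 191.  90.]
129 med [ 436.1 -274.1   12.8] top [ 437.3 -278.    40.1] zmax 42.0 hsv [25. 26. 73.]
hub [578.90162125 -31.35342881 129.61833966]
555 [536. 236.  10.] [691. 429.  35.]
46 [617. 366.  10.] [644. 391.  39.]
332 [550. 257.  10.] [630. 324.  40.]
608 top mean [ 442.3 -283.6   41.2] circ 439.4 -280.7 10.5 ztop 42.4 hsv [43.  17.  54.5] off [-100.2   88.6]
98 top mean [ 584.9 -149.3   31.9] circ 585.9 -149.3 4.0 ztop 33.6 hsv [40. 13. 59.] off [ 42.4 222.9]
1497 top mean [ 593.7 -241.6   57.3] circ 594.3 -241.3 11.2 ztop 58.3 hsv [ 67. 185.  48.] off [ 51.2 130.6]
6341 top mean [ 440.3 -473.5   50.8] circ 440.1 -475.6 33.5 ztop 51.7 hsv [ 24.  11. 134.] off [-102.2 -101.3]
838 top mean [ 539.8 -378.    49.3] circ 540.0 -378.4 11.1 ztop 50.2 hsv [40. 19. 58.] off [-2.7 -5.8]
702 top mean [ 699.6 -273.5   26.8] circ 700.5 -272.0 38.5 ztop 27.8 hsv [  1. 238. 144.] off [157.1  98.7]
55 ztop 92.3 ((504.5299987792969, -1.4538459777832031), 10.231483459472656)
```

Request:
{"op": "arm_command", "data": {
  "increments": [
    [[-0.003,-0.0045,-0.02,0,0.05],[0,0,-0.035,0,0.05],[0,0,-0.026,0,0.05],[0,0,-0.011,0,0.05],[0,0,0,0,0.05],[0,0,0,0,0.01],[0,0,0,0,0.01],[0,0,0,0,0.01]]
  ]
}}

```text
clock: 30.95
ee_pos: [540.5, -377.6, 198.5]
tool_rot: [180.0, 0.2, 130.6]
wrist_force: [-0.6, 0.5, -0.3]
grip_width: 20.5
```

Request:
{"op": "arm_command", "data": {
  "increments": [
    [[0,0,0,0,0.01],[0,0,0,0,0.01]]
  ]
}}

```text
clock: 31.12
ee_pos: [540.4, -377.7, 198.4]
tool_rot: [179.9, 0.2, 130.6]
wrist_force: [0.1, 0.9, 7.5]
grip_width: 20.1
```

Request:
{"op": "arm_command", "data": {
  "increments": [
    [[0,0,0.01,0,0.01],[0,0,0.03,0,0.01],[0,0,0.04,0,0.01],[-0.0032,0.035,0.04,0,0.01],[-0.0032,0.035,0,0,0.01],[-0.0032,0.035,0,0,0.01],[-0.0032,0.035,0,0,0.01],[-0.0032,0.035,0,0,0.01]]
  ]
}}

```text
clock: 31.78
ee_pos: [523.4, -208.4, 308.0]
tool_rot: [180.0, 0.0, 130.5]
wrist_force: [0.7, 0.5, -0.5]
grip_width: 20.4
```

Request:
{"op": "arm_command", "data": {
  "increments": [
    [[-0.0032,0.035,0,0,0.01],[-0.0032,0.035,0,0,0.01],[-0.001,0.035,0,0,0.01],[0,0.005,0,0,0.01],[0,0,0,0,0.01],[0,0,0,0,0.01],[0,0,0,0,0.01]]
  ]
}}

```text
clock: 32.37
ee_pos: [516.9, -100.7, 307.6]
tool_rot: [-180.0, 0.1, 130.5]
wrist_force: [0.2, -0.1, -1.6]
grip_width: 20.0
```

```bash
python3 st.py;python3 m9.py
```

```text
[ 516.95 -100.7   307.57] [-1.8000e+02  7.0000e-02  1.3051e+02] 20.0 [ 0.2 -0.1 -1.6] [-0.04 -0.05  0.03] 32.3667
[ 580.99  -34.27 -140.02   23.01] 1.100017469997585
6121 [10.1 14.9 23.1 24.9 25.7] (array([-1., -0.,  1.,  2.,  3.,  4.,  5.]), array([  51,  796,  530,  544,  959, 1377, 1864]))
station0 [518.14963235 -86.9552729 ]
ee [ 516.96979572 -100.93764293  307.48444986]
126 119 ((514.59130859375, -98.30413055419922), 10.11270523071289)
134 370 ((512.8702392578125, -97.13262176513672), 18.56687355041504)
142 722 ((512.9840698242188, -96.4166030883789), 23.78034019470215)
150 1235 ((513.2362060546875, -96.7950668334961), 23.838268280029297)
158 1720 ((513.1566162109375, -96.63138580322266), 23.93455696105957)
166 903 ((512.8005981445312, -96.6986083984375), 23.691730499267578)
174 992 ((513.1442260742188, -96.50892639160156), 29.384309768676758)
182 559 ((513.2689208984375, -96.60118865966797), 29.36750602722168)
hub 2862 [579.38885377 -34.47996774 130.99916675] ((580.8436279296875, -34.409751892089844), 18.906108856201172)
```

Request:
{"op": "arm_command", "data": {
  "increments": [
    [[0.0015,0.0135,0,0,0.01],[0,0,-0.025,0,0.01],[0,0,-0.025,0,0.01],[0,0,-0.01,0,0.01],[0,0,0,0,0.01],[0,0,0,0,0.01],[0,0,0,0,0.01]]
  ]
}}

```text
clock: 33.0
ee_pos: [518.9, -86.9, 248.3]
tool_rot: [179.9, 0.1, 130.5]
wrist_force: [0.0, -0.9, -0.3]
grip_width: 20.3
```

```bash
python3 st.py
```

```text
[518.91 -86.93 248.27] [1.7995e+02 9.0000e-02 1.3052e+02] 20.3 [ 0.  -0.9 -0.3] [0.05 0.02 0.  ] 33.0
```

Request:
{"op": "arm_command", "data": {
  "increments": [
    [[-0.0003,0,-0.006,0,0.01],[0,0,-0.005,0,0.01],[0,0,-0.003,0,0.01],[0,0,-0.001,0,0.01],[0,0,0,0,0.01],[0,0,0,0,0.01]]
  ]
}}

```text
clock: 33.5
ee_pos: [517.8, -86.1, 232.4]
tool_rot: [-180.0, 0.0, 130.6]
wrist_force: [-1.6, 0.1, 1.5]
grip_width: 20.3
```

```bash
python3 st.py
```

```text
[517.8  -86.14 232.43] [-179.99    0.    130.57] 20.3 [-1.6  0.1  1.5] [ 0.06  0.25 -0.01] 33.5
```

Request:
{"op": "arm_command", "data": {
  "increments": [
    [[0,0,0,0,0.036],[0,0,0,0,0.036],[0,0,0,0,0.036],[0,0,0.02,0,0.036],[0,0,0.037,0,0.05],[0,0,0.037,0,0.056],[0,0,0,0,0.056],[0,0,0,0,0.056]]
  ]
}}

```text
clock: 34.17
ee_pos: [519.3, -86.6, 329.2]
tool_rot: [179.8, 0.3, 130.6]
wrist_force: [-1.0, 0.5, -0.5]
grip_width: 55.8
```

```bash
python3 st.py; python3 m10.py;python3 m10.py 503.6 -6.7
```

```text
[519.34 -86.58 329.23] [179.78   0.33 130.57] 55.8 [-1.   0.5 -0.5] [ 0.03  0.   -0.01] 34.1667
867 ztop 84.0 ((517.4923095703125, -86.2380142211914), 10.891867637634277)
1055 ztop 92.1 ((504.7414855957031, -4.609865665435791), 11.088160514831543)
```

Request:
{"op": "arm_command", "data": {
  "increments": [
    [[0.021,0.017,0,0,0.056],[0.021,0.017,0,0,0.056],[0.021,0.017,0,0,0.056],[0,0,-0.03,0,0.056],[0,0,-0.024,0,0.056],[0,0,0,0,0.056],[0,0,0,0,0.056]]
  ]
}}

```text
clock: 34.85
ee_pos: [578.9, -34.8, 269.0]
tool_rot: [-179.7, -0.3, 130.6]
wrist_force: [0.9, 0.3, 0.7]
grip_width: 55.9
```

```bash
python3 st.py
```

```text
[578.9  -34.77 268.96] [-179.71   -0.34  130.57] 55.9 [0.9 0.3 0.7] [ 0.01 -0.01  0.03] 34.85
```

Request:
{"op": "arm_command", "data": {
  "increments": [
    [[0.001,0,0.002,0,0.056],[0,0,0,0,0.02],[0,0,0,0,0.02],[0,0,0,0,0.02],[0,0,0,0,0.02],[0,0,0,0,0.02],[0,0,0,0,0.02]]
  ]
}}

```text
clock: 35.43
ee_pos: [582.4, -35.7, 276.3]
tool_rot: [179.9, 0.2, 130.5]
wrist_force: [-1.5, -0.6, 6.2]
grip_width: 31.0
```

Request:
{"op": "arm_command", "data": {
  "increments": [
    [[0,0,0,-3,0.02],[0,0,0,-5,0.02],[0,0,0,-5,0.02],[0,0,0,-5,0.02],[0,0,0,-5,0.02],[0,0,0,-5,0.02],[0,0,0,-5,0.02],[0,0,0,-5,0.02]]
  ]
}}

```text
clock: 36.1
ee_pos: [581.2, -36.0, 276.2]
tool_rot: [-179.9, 0.2, 92.4]
wrist_force: [-7.0, -3.7, 9.8]
grip_width: 31.0
```

Request:
{"op": "arm_command", "data": {
  "increments": [
    [[0,0,0,-5,0.02],[0,0,0,-5,0.02],[0,0,0,-5,0.02],[0,0,0,-4,0.02],[0,0,0,-3,0.02],[0,0,0,0,0.02],[0,0,0,0,0.02]]
  ]
}}

```text
clock: 36.68
ee_pos: [580.4, -36.0, 276.2]
tool_rot: [-179.9, 0.2, 70.5]
wrist_force: [-9.7, -2.7, 12.8]
grip_width: 31.2
```

Request:
{"op": "arm_command", "data": {
  "increments": [
    [[0,0,0,0,0.056],[0,0,0,0,0.056],[0,0,0,0,0.056],[0,0,0.02,0,0.056],[0,0,0.035,0,0.056],[-0.014,-0.026,0,6.7,0.056],[-0.014,-0.026,0,6.7,0.056],[-0.014,-0.026,0,6.7,0.056]]
  ]
}}

```text
clock: 37.35
ee_pos: [540.1, -113.6, 330.2]
tool_rot: [179.8, 0.0, 91.1]
wrist_force: [0.4, -0.2, -0.2]
grip_width: 56.1
```

Request:
{"op": "arm_command", "data": {
  "increments": [
    [[-0.016,-0.027,0,6.7,0.056],[-0.016,-0.027,0,6.7,0.056],[-0.016,-0.027,-0.01,6.7,0.056],[-0.016,-0.027,-0.01,6.7,0.056],[-0.016,-0.027,-0.01,6.7,0.056],[-0.018,-0.028,-0.01,6.4,0.056],[0,0,0,0,0.056],[0,0,0,0,0.056]]
  ]
}}

```text
clock: 38.02
ee_pos: [441.0, -277.2, 288.5]
tool_rot: [180.0, -0.1, 130.3]
wrist_force: [0.1, -0.3, -0.3]
grip_width: 55.9
```

```bash
python3 st.py;python3 m7.py; python3 m10.py 503.5 -7 top;python3 m10.py 566 46.4 top
```

```text
[ 441.02 -277.2   288.5 ] [ 1.7998e+02 -8.0000e-02  1.3033e+02] 55.9 [ 0.1 -0.3 -0.3] [-0.02 -0.12  0.04] 38.0167
10252 top mean [ 521.9 -109.2   42.5] circ 539.7 -112.8 63.6 ztop 42.6 hsv [ 24.  11. 128.] off [ 80.1 167.3]
705 top mean [ 438.5 -279.3   41.3] circ 438.7 -279.7 10.8 ztop 42.2 hsv [40. 20. 58.] off [-3.2 -2.8]
61 top mean [ 587.3 -233.2   31.2] circ 588.5 -234.1 6.1 ztop 32.5 hsv [ 66. 195.  46.] off [145.6  43.3]
53 ztop 84.8 ((503.0646667480469, -1.8779077529907227), 10.520647048950195)
63 ztop 92.6 ((567.5277099609375, 48.937286376953125), 10.402456283569336)
```

Request:
{"op": "arm_command", "data": {
  "increments": [
    [[-0.0026,-0.0028,-0.02,0,0.05],[0,0,-0.035,0,0.05],[0,0,-0.03,0,0.05],[0,0,-0.014,0,0.05],[0,0,0,0,0.05],[0,0,0,0,0.01],[0,0,0,0,0.01],[0,0,0,0,0.01]]
  ]
}}

```text
clock: 38.83
ee_pos: [440.6, -279.4, 192.2]
tool_rot: [180.0, 0.2, 130.6]
wrist_force: [-0.1, -0.2, -0.8]
grip_width: 20.3
```

Request:
{"op": "arm_command", "data": {
  "increments": [
    [[0,0,0,0,0.01],[0,0,0,0,0.01]]
  ]
}}

```text
clock: 39.0
ee_pos: [440.4, -279.6, 192.1]
tool_rot: [179.9, 0.2, 130.6]
wrist_force: [1.6, 2.2, 4.8]
grip_width: 20.0
```

Request:
{"op": "arm_command", "data": {
  "increments": [
    [[0,0,0.01,0,0.01],[0,0,0.03,0,0.01],[0,0,0.04,0,0.01],[0.0133,0.032,0.036,0,0.01],[0.0133,0.032,0,0,0.01],[0.0133,0.032,0,0,0.01],[0.0133,0.032,0,0,0.01],[0.0133,0.032,0,0,0.01]]
  ]
}}

```text
clock: 39.67
ee_pos: [503.5, -123.0, 301.3]
tool_rot: [180.0, 0.1, 130.5]
wrist_force: [1.2, 0.8, -0.6]
grip_width: 20.2
```

Request:
{"op": "arm_command", "data": {
  "increments": [
    [[0.0133,0.032,0,0,0.01],[0,0,0,0,0.01],[0,0,0,0,0.01],[0,0,0,0,0.01]]
  ]
}}

```text
clock: 40.0
ee_pos: [516.5, -92.3, 300.5]
tool_rot: [-180.0, 0.0, 130.6]
wrist_force: [-1.2, -0.4, -1.1]
grip_width: 20.1
```

```bash
python3 st.py
```

```text
[516.52 -92.3  300.48] [-1.7995e+02  1.0000e-02  1.3060e+02] 20.1 [-1.2 -0.4 -1.1] [-0.04  0.06 -0.01] 40.0
```

Request:
{"op": "arm_command", "data": {
  "increments": [
    [[0.003,0.005,0,0,0.01],[0,0,-0.025,0,0.01],[0,0,-0.02,0,0.01],[0,0,-0.012,0,0.01],[0,0,0,0,0.01],[0,0,0,0,0.01],[0,0,0,0,0.01]]
  ]
}}

```text
clock: 40.58
ee_pos: [520.2, -88.1, 244.0]
tool_rot: [180.0, 0.1, 130.5]
wrist_force: [-0.9, -0.0, -1.6]
grip_width: 20.0
```

```bash
python3 st.py
```

```text
[520.2  -88.07 244.04] [1.7996e+02 6.0000e-02 1.3049e+02] 20.0 [-0.9 -0.  -1.6] [-0.04 -0.02 -0.03] 40.5833
```

Request:
{"op": "arm_command", "data": {
  "increments": [
    [[-0.0005,0.0008,-0.007,0,0.01],[0,0,-0.006,0,0.01],[0,0,-0.003,0,0.01],[0,0,-0.0015,0,0.01],[0,0,0,0,0.01],[0,0,0,0,0.01]]
  ]
}}

```text
clock: 41.08
ee_pos: [519.2, -86.4, 226.1]
tool_rot: [-180.0, -0.0, 130.6]
wrist_force: [-1.7, -0.3, 4.0]
grip_width: 20.0
```

```bash
python3 st.py
```

```text
[519.15 -86.43 226.09] [-1.7997e+02 -1.0000e-02  1.3057e+02] 20.0 [-1.7 -0.3  4. ] [0.03 0.45 0.05] 41.0833
```

Request:
{"op": "arm_command", "data": {
  "increments": [
    [[0,0,0,0,0.036],[0,0,0,0,0.036],[0,0,0,0,0.036],[0,0,0.022,0,0.036],[0,0,0.039,0,0.05],[0,0,0.039,0,0.056],[0,0,0,0,0.056],[0,0,0,0,0.056]]
  ]
}}

```text
clock: 41.75
ee_pos: [521.0, -87.0, 328.9]
tool_rot: [179.8, 0.4, 130.6]
wrist_force: [-0.8, -0.0, -0.6]
grip_width: 56.0
```

```bash
python3 st.py; python3 m10.py;python3 m10.py 503.6 -6.7
```

```text
[520.98 -86.96 328.94] [179.77   0.36 130.57] 56.0 [-0.8 -0.  -0.6] [ 0.04 -0.02  0.02] 41.75
747 ztop 76.2 ((518.1375732421875, -85.50215148925781), 10.869733810424805)
946 ztop 84.2 ((504.00653076171875, -4.987362861633301), 10.895957946777344)
```

Request:
{"op": "arm_command", "data": {
  "increments": [
    [[0.0205,0.017,0,0,0.056],[0.0205,0.017,0,0,0.056],[0.0205,0.017,0,0,0.056],[0,0,-0.03,0,0.056],[0,0,-0.022,0,0.056],[0,0,0,0,0.056],[0,0,0,0,0.056]]
  ]
}}

```text
clock: 42.43
ee_pos: [579.0, -35.1, 270.6]
tool_rot: [-179.7, -0.3, 130.6]
wrist_force: [0.4, 1.1, -0.9]
grip_width: 56.0
```

```bash
python3 st.py
```

```text
[579.01 -35.09 270.58] [-179.73   -0.33  130.58] 56.0 [ 0.4  1.1 -0.9] [0.02 0.   0.01] 42.4333
```

Request:
{"op": "arm_command", "data": {
  "increments": [
    [[0.001,0,0.001,0,0.056],[0,0,0,0,0.02],[0,0,0,0,0.02],[0,0,0,0,0.02],[0,0,0,0,0.02],[0,0,0,0,0.02],[0,0,0,0,0.02]]
  ]
}}

```text
clock: 43.02
ee_pos: [582.5, -35.8, 276.6]
tool_rot: [179.9, 0.2, 130.5]
wrist_force: [-1.1, -0.9, 5.2]
grip_width: 30.9
```

Request:
{"op": "arm_command", "data": {
  "increments": [
    [[0,0,0,-3,0.02],[0,0,0,-5,0.02],[0,0,0,-5,0.02],[0,0,0,-5,0.02],[0,0,0,-5,0.02],[0,0,0,-5,0.02],[0,0,0,-5,0.02],[0,0,0,-5,0.02]]
  ]
}}

```text
clock: 43.68
ee_pos: [581.2, -36.2, 276.5]
tool_rot: [-179.9, 0.2, 92.4]
wrist_force: [-6.3, -3.3, 10.2]
grip_width: 31.3
```

Request:
{"op": "arm_command", "data": {
  "increments": [
    [[0,0,0,-5,0.02],[0,0,0,-5,0.02],[0,0,0,-5,0.02],[0,0,0,-4,0.02],[0,0,0,-3,0.02],[0,0,0,0,0.02],[0,0,0,0,0.02]]
  ]
}}

```text
clock: 44.27
ee_pos: [580.3, -36.1, 276.5]
tool_rot: [-179.9, 0.2, 70.5]
wrist_force: [-8.4, -2.3, 13.5]
grip_width: 31.2
```

Request:
{"op": "arm_command", "data": {
  "increments": [
    [[0,0,0,0,0.056],[0,0,0,0,0.056],[0,0,0,0,0.056],[0,0,0.02,0,0.056],[0,0,0.035,0,0.056],[-0.014,-0.03,0.02,0,0.056],[-0.014,-0.03,0.02,0,0.056],[-0.014,-0.03,0,0,0.056]]
  ]
}}

```text
clock: 44.93
ee_pos: [541.4, -126.5, 374.6]
tool_rot: [179.5, -0.0, 70.7]
wrist_force: [1.3, -1.1, 0.3]
grip_width: 55.9
```

Request:
{"op": "arm_command", "data": {
  "increments": [
    [[-0.014,-0.03,0,0,0.056],[-0.014,-0.03,0,0,0.056],[-0.014,-0.03,0,0,0.056],[-0.014,-0.03,0,0,0.056],[-0.014,-0.03,0,0,0.056],[0,0,0,0,0.056],[0,0,0,0,0.056],[0,0,0,0,0.056]]
  ]
}}

```text
clock: 45.6
ee_pos: [469.9, -275.4, 369.5]
tool_rot: [-180.0, -0.0, 70.5]
wrist_force: [0.3, 0.3, -0.2]
grip_width: 55.8
```

```bash
python3 st.py; for p in "503.6 -6.7" "566.4 46.4" "643 19"; do python3 m10.py $p top; done
python3 -c "
from h import *
b=snap('top');cv2.imwrite('pics/tend.png',cv2.resize(b['pixels'][110:250,70:370],(780,364),interpolation=cv2.INTER_CUBIC))"
```

```text
[ 469.91 -275.36  369.49] [-1.7999e+02 -5.0000e-02  7.0550e+01] 55.8 [ 0.3  0.3 -0.2] [-0.01 -0.01  0.03] 45.6
51 ztop 76.9 ((503.92327880859375, -2.349555015563965), 9.941965103149414)
59 ztop 84.3 ((565.947509765625, 49.95198440551758), 10.17148494720459)
69 ztop 91.6 ((643.8734130859375, 19.877065658569336), 10.674376487731934)
```

View pics/tend.png

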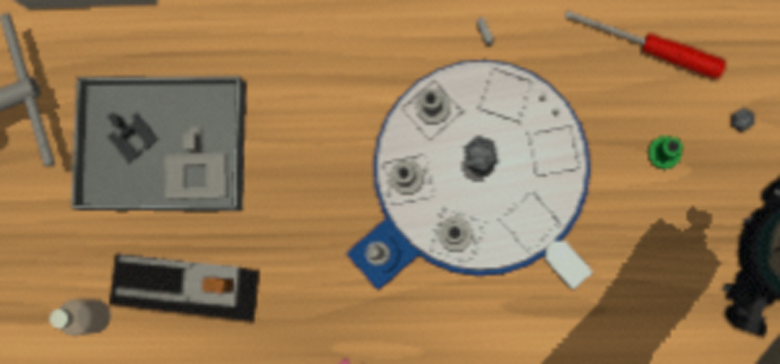

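```bash
python3 -c "
from h import *
print(r.finish_job())"
```

```text
the job is handed in; nothing more can be done
None
```

The job is done and handed in at about 46 s of robot time; the hand-in gave no verdict.

**What I did**
- **Clip:** I slid the wedge under the clip and lifted it past the bulge. The scene depth put the legs' top at about 72 mm above the bench.
- **Clearing up:** I laid the wedge back on its mat. The clip and the locking arm went into the grey tray.
- **Bushes:** Only three were there: 56, 48 and 40 mm, with no 64 mm bush. I loaded them tallest first and turned the dial one click clockwise after each.

**Last checks**
- **Bush positions:** They read 504/-2, 566/50 and 644/20 mm (x/y), with tops at about 77, 84 and 92 mm, so they stand on the pocket floors. That is about 4.4, 3.6 and 1.2 mm from where I reckoned stations 1 to 3 to be. The top camera reads about 3 mm high in y compared with the wrist camera.
- **Final top picture:** The clip and locking arm were in the tray and the wedge was flat on the mat. The oil bottle and the screwdriver looked undisturbed. The arm was clear of everything.
- **Not checked at the end:** The can was outside the final picture's crop. It was last measured mid-run, and the arm stayed clear of it.

After the wedge came out, the clip hung tilted on the rod, but it lifted off without resistance. No check failed.

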